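Snap the cover plate onto the charger housing

TASK

Pick up the aluminium cover plate by its black grip and lay it, right way up, over the four white snap standoffs of the charger base so that each goes into a hole. Then press the plate down gently and evenly, beside the standoffs, until all four hooks have clicked over it and it sits fully home: the standoffs are brittle, so never push down with more than about 25 N, keep the plate nearly level, and leave the other things on the worktop alone. Let go and touch nothing at the end.

Things in the scene. Friction and masses are not known exactly. Their poses are not given: they have to be found in the camera images.
- dock: charger base, fixed: grey plastic slab 200 (x) x 130 (y) x 12 (z) mm with a circuit board and four white standoffs at (x +-62, y +-36) mm. Origin: centre of its underside, on the worktop; x along its long side, z up. The standoffs are screwed in to one common height that differs each time and is NOT measured: their seats lie 24 to 32 mm above the worktop and must be found by feel
- foot1 (a point): foot of the standoff at (x +62, y +36) mm of dock, on the slab's top (z 12 mm). Each standoff has a round seat, 21 mm wide, on which the plate finally rests; above it a round-topped post 8 mm wide (22 mm above the seat) and, on the side away from the dock's middle along x, a spring hook: overhangs the hole's edge by 4 mm, underside 5 mm above the seat, slope from 10.5 to 21.5 mm
- foot4 (a point): foot of the standoff at (x -62, y -36) mm of dock, on the slab's top. A plate laid on loosely rests on the hooks' slopes, underside 12 to 19 mm above the seats. Pushing one hook through takes about 5 to 9 N. The force drops as hooks click (underside about 1 mm above the seats), then rises steeply as the plate meets the rigid seats. Pushing with more than 30 N breaks them
- cover: loose aluminium plate 170 (x) x 110 (y) x 4 (z) mm, about 0.28 kg, lying flat right way up. Origin: centre of its underside; x along its long side, z up. Black grip bar in the middle of its top, 50 (x) x 14 (y) mm, 30 mm tall (top 34 mm above the underside). Four through holes 14 (x) x 12 (y) mm at (x +-62, y +-36) mm. Goes on either way round (half a turn makes no difference)
- end1 (a point): point on the cover's top at (x +62, y 0, z 4) mm of cover: plain metal between the two holes of one end, free over 60 mm in y and from x 27 to 85 mm. Pressing here with shut fingertips pushes this end's two hooks through together (about 10 to 18 N at most); pushing all four at once in the middle comes to about 30 N, too much
- end2 (a point): the same at the other end, at (x -62, y 0, z 4) mm of cover. Clicked hooks stand 17 mm above the plate's top. With one end clicked and the other still on its hooks the plate leans about 0.11 rad, which is fine; more than 0.2 rad is not level enough
- hole1 (a point): centre of one of the cover's four through holes, on the underside of the plate, at (x +62, y +36) mm in cover's frame; axes as cover
- hole2 (a point): centre of one of the cover's four through holes, on the underside of the plate, at (x +62, y -36) mm in cover's frame; axes as cover
- hole3 (a point): centre of one of the cover's four through holes, on the underside of the plate, at (x -62, y +36) mm in cover's frame; axes as cover
- hole4 (a point): centre of one of the cover's four through holes, on the underside of the plate, at (x -62, y -36) mm in cover's frame; axes as cover
- clip1 (a joint): spring hook of the standoff at (x +62, y +36) mm of dock. 0 = sprung fully out; grows (m) as the hook is pushed in towards the dock's middle, to about 0.004 while a hole's edge slides over it; back below 0.0008 once clicked over the plate (also 0 while nothing touches it)
- clip2 (a joint): spring hook of the standoff at (x +62, y -36) mm of dock. 0 = sprung fully out; grows (m) as the hook is pushed in towards the dock's middle, to about 0.004 while a hole's edge slides over it; back below 0.0008 once clicked over the plate (also 0 while nothing touches it)
- clip3 (a joint): spring hook of the standoff at (x -62, y +36) mm of dock. 0 = sprung fully out; grows (m) as the hook is pushed in towards the dock's middle, to about 0.004 while a hole's edge slides over it; back below 0.0008 once clicked over the plate (also 0 while nothing touches it)
- clip4 (a joint): spring hook of the standoff at (x -62, y -36) mm of dock. 0 = sprung fully out; grows (m) as the hook is pushed in towards the dock's middle, to about 0.004 while a hole's edge slides over it; back below 0.0008 once clicked over the plate (also 0 while nothing touches it)
- seat_post: bystander: silver aluminium seat post, tube 27 mm thick, 238 mm long along its y, lying; origin under the middle of the tube
- bell: bystander: yellow plastic bicycle bell, 52 mm diameter, 38 mm tall; origin at its foot's centre
- washer_jar: bystander: glass jar of washers with steel lid, 64 mm diameter, 80 mm tall; origin at its foot's centre
- tire_lever: bystander: red plastic tire lever, 116 x 20 x 9 mm, lying along its x; origin at its underside, near the middle
Mind the look-alikes: they are no part of the job. Leave any red look-alike of the cover alone. What is shaped like the dock but brown is not meant.

How it is judged:
By the outcome, as a careful person would: the job done as asked, in the order asked, and still so for the second after the job is handed in, with the robot touching nothing.
It also fails if it takes over 72 s, if anything falls off the work surface, if the arm or the gripper's body presses on something with over 40 N, if the wrist force passes 120 N, or if a joint passes its speed limit or range.

ROBOT

A 6-joint arm with a two-finger parallel gripper is mounted at the origin on the work surface. World frame = base frame: x ahead of the robot, y to its left, z up, the work surface at z = 0. Lengths are in m, angles in rad, forces in N, time in s.
With the tool pointing down it reaches from about 0.3 to 0.775 m from the base axis. Payload 14.6 kg.
Tool frame: the origin (TCP) lies at the very end of the fingers, on their centre line; the grasp point (between the pads) lies 19 mm behind it (arm.tcp_to_grasp is the distance from the TCP to the grasp point, in m); x points along the fingers, z is the direction in which the jaws open and shut, and the axes are right-handed (so a half turn about x gives the same grasp; the last joint's range is limited). The gripper opens to 94 mm and grips with 3 to 60 N. Pads are 16 mm wide; open, the fingers measure 119 mm over their backs; the gripper's body (75 mm by 177 mm) begins 78 mm behind the grasp point.
Start: joints at [1.067, 0.3, 1.521, -0, 1.321, -0.067], TCP at [0.233, 0.498, 0.205] pointing down, gripper open.
Joint ranges: [-3.03, 3.03], [-0.79, 2.21], [0.23, 2.52], [-1.04, 4.18], [0, 3.07], [-2.55, 2.55]. Speed limits (rad/s): [2.22, 2.22, 2.57, 3.14, 3.14, 3.14].

INTERFACE

Orientations are given as a unit quaternion [x, y, z, w].
In Python, from cell import arm gives the robot as it stands.
- The arm moves only by the tool move_arm, never from a script. Its argument "targets" is a list of rows, each an object with "linear": the shift along the tool's x, y, z in mm, a list of three; "turn": the turn, a rotation vector about the tool's x, y, z in degrees, a list of three. A call has 1 to 20 rows; each row is the pose to reach, as a shift and turn from the pose commanded when the call began, along the tool's axes at that moment; what a row does not reach only later rows make up. A row lasts 1/12 s, in which the tool goes at most 41.7 mm and 7.16 degrees, less where a joint would pass 70% of its speed; a pose out of reach is approached as far as the arm can. A call with a gripper value outside its range is refused whole. "fingers" is the closure, from 0 (fully open) to 1 (shut), set as the call begins (left out, the last holds). The fingers move at their own pace and stop on an object; "force" is the grip in N (left out, the last holds). Time passes only in rows, so rows that repeat a pose let the fingers close. It gives the time, the measured TCP pose, the force and the opening at its end, in the units of the state.
- arm.get_state(): the state, without advancing time (a new reading comes with each control period).
- arm.camera(name): name is "scene" or "top"; returns the picture (400x640x3 uint8, red, green, blue); there is no depth.
- arm.camera_params(name): a dict with "K" (3x3 intrinsics, pixels), "R" (3x3) and "t" (3): a world point X has camera coordinates R X + t. Camera axes: x right, y down, z forward; pixel columns grow to the right and rows downward; lengths in m; the calibration is good to about 2 mm. A picture is of the moment at which its call begins. camera_params takes no time and is no camera call.
- arm.sign_off(): hands the job in, once; it reports no verdict.
Trained networks look in the newest picture that a camera, given by its name, has taken for a name from the list of things; names that differ only in an ending like _2 or _b are one class to them, and where a whole thing is asked for, a point or a joint stands for the part that bears it (a point fixed in the world has none). Each returns a list of dicts, best first, with "confidence" (0 to 1); they miss things now and then, are a little off and sometimes report something else, mostly with a low value. They report only what shows in the picture. A call takes as long as a camera call. They do not tell look-alikes from the thing itself.
- arm.masks_of(query, camera): "pixels" (400x640 bool, what is visible of it) and "pixel" ([column, row] in pixels, amid what is visible of it).
The state is a dict: "time": time; "q": joint angles; "dq": joint speeds; "joint_torque": joint torques, N m; "eef_pos": TCP position; "ee_rot": TCP orientation; "force": force on the tool from outside, world axes, zero at the start; "wrist_torque": the same for the moment, N m; "opening": finger opening in m.
Only numpy, scipy, OpenCV 4.12 (cv2) and the standard library are available. Lean on these libraries where they do the work, as an engineer would, in place of code of your own. Each camera call takes 0.05 s, during which the arm holds its last target.

## Working session

There is one attempt and no reset: what is moved stays moved. The work goes in short steps, Python scripts to look and compute and a tool call to move; the robot and the scene stay as the last step left them, time stands still between calls to the robot, and variables do not carry over. Pictures are saved under pics/ and viewed, and the job is handed in when it is done.

Besides the shell and the picture viewer there is one more tool, called after "Emit:" by a JSON object that holds its "fn" and its "kwargs", one argument or row to a line. move_arm: Moves the arm, as the interface text tells. Its arguments: {"type":"object","properties":{"targets":{"type":"array"},"fingers":{"type":"number"},"force":{"type":"number"}},"required":["targets"]}

```bash
mkdir -p pics; ls; python3 - <<'E'
from cell import arm
import cv2,json
for n in("scene","top"):
    im=arm.camera(n); cv2.imwrite(f"pics/{n}0.png",im[:,:,::-1])
    p=arm.camera_params(n); print(n,p)
    for q in("cover","dock"):
        for d in arm.masks_of(q,n): print(n,q,d["confidence"],d["pixel"],d["pixels"].sum())
print(arm.get_state(),arm.tcp_to_grasp)
E
```

```text
pics
scene {'K': array([[405.84348916,   0.        , 315.58997166],
       [  0.        , 405.84348916, 200.20848844],
       [  0.        ,   0.        ,   1.        ]]), 'R': array([[-7.34906046e-01,  6.78168635e-01,  6.37594892e-04],
       [ 5.37086594e-01,  5.82594223e-01, -6.10018001e-01],
       [-4.14066534e-01, -4.47963474e-01, -7.92387299e-01]]), 't': array([ 0.40260872, -0.23949778,  1.22471376])}
scene cover 0.76 [359.5, 257.1] 3033
scene cover 0.7 [461.1, 260.4] 3328
scene dock 0.72 [444.5, 327.9] 1386
scene dock 0.69 [309.7, 116.2] 2032
scene dock 0.55 [291.6, 189.4] 3132
top {'K': array([[370.82033722,   0.        , 316.71157296],
       [  0.        , 370.82033722, 202.11833701],
       [  0.        ,   0.        ,   1.        ]]), 'R': array([[-1.46923028e-02, -9.99891847e-01, -6.56449528e-04],
       [-9.78558527e-01,  1.45137200e-02, -2.05456958e-01],
       [ 2.05444265e-01, -2.37626156e-03, -9.78665932e-01]]), 't': array([0.01453608, 0.54550918, 0.99969298])}
top cover 0.68 [272.8, 208.2] 2076
top dock 0.84 [423.3, 297.0] 3418
top dock 0.7 [274.1, 207.0] 2056
top dock 0.56 [360.2, 214.7] 2920
{'time': 0.3, 'q': array([ 1.06738925e+00,  3.00093892e-01,  1.52116600e+00, -2.16088506e-05,
        1.32068012e+00, -6.65976866e-02]), 'dq': array([ 0.00131369, -0.00208508, -0.00255233,  0.0006645 , -0.00193665,
        0.00046215]), 'joint_torque': array([ 2.12198343e-04, -5.31156027e+01, -3.52474737e+01,  7.07578333e-02,
        2.25645723e-02, -2.25194481e-05]), 'eef_pos': array([0.23264695, 0.4982871 , 0.20526891]), 'ee_rot': array([-0.37985293,  0.59656159,  0.37972211,  0.5963532 ]), 'force': array([ 0.25928476,  0.48007531, -0.54193605]), 'wrist_torque': array([-0.02112098, -0.02129945, -0.08309422]), 'opening': 0.09409218932358765} 0.0188
```

View pics/scene0.png

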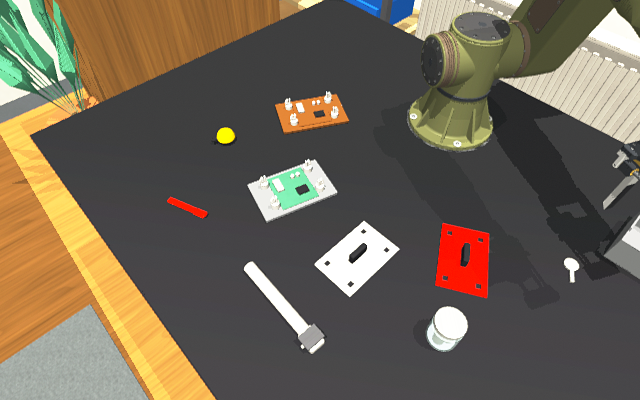

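View pics/top0.png

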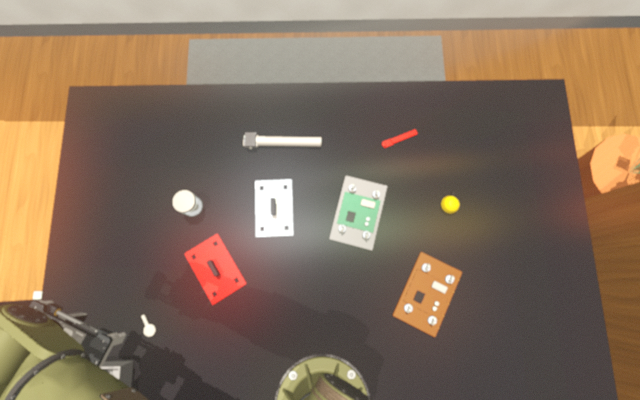

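```bash
python3 - <<'E'
import cv2,numpy as np
t=cv2.imread("pics/top0.png");s=cv2.imread("pics/scene0.png")
a=cv2.resize(t[165:260,240:400],None,fx=5,fy=5,interpolation=cv2.INTER_CUBIC)
b=cv2.resize(s[150:305,240:410],None,fx=3.8,fy=3.8,interpolation=cv2.INTER_CUBIC)
cv2.imwrite("pics/topc.png",a);cv2.imwrite("pics/scc.png",b)
E
```

```text
(no output)
```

View pics/topc.png

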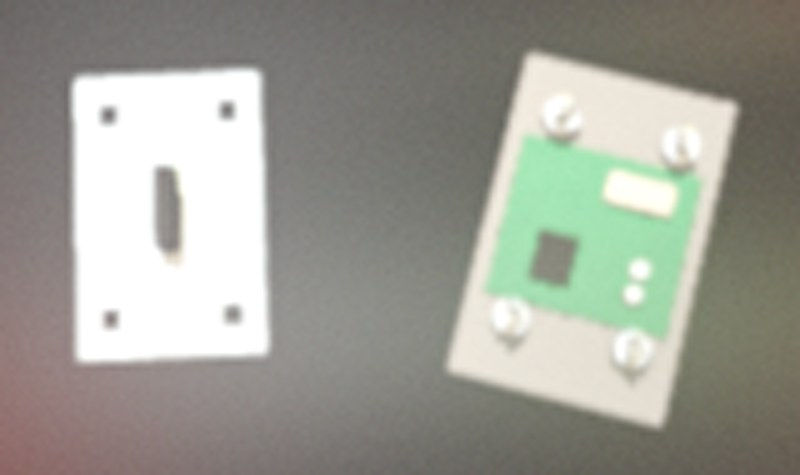

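View pics/scc.png

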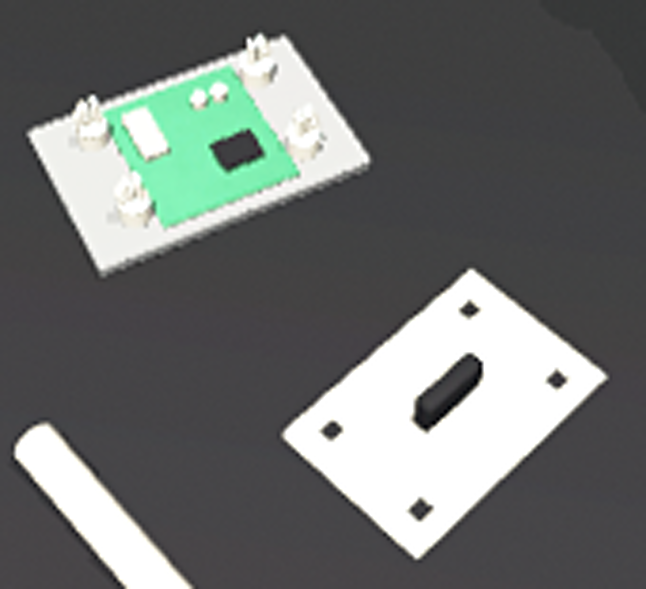

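```bash
cat > fit.py <<'E'
import cv2,numpy as np
from scipy.optimize import least_squares
from cell import arm
P={n:arm.camera_params(n) for n in("scene","top")}
def proj(n,X):
    p=P[n];c=np.asarray(X)@p["R"].T+p["t"];u=c@p["K"].T;return u[:,:2]/u[:,2:]
def ray(n,px,z):
    p=P[n];d=p["R"].T@np.linalg.inv(p["K"])@np.array([px[0],px[1],1.]);o=-p["R"].T@p["t"]
    return o+d*(z-o[2])/d[2]
def contour(gray,box,thr):
    x0,y0,x1,y1=box;S=8
    g=cv2.resize(gray[y0:y1,x0:x1].astype(np.float32),None,fx=S,fy=S,interpolation=cv2.INTER_LINEAR)
    cs,_=cv2.findContours((g>thr).astype(np.uint8),cv2.RETR_EXTERNAL,cv2.CHAIN_APPROX_NONE)
    c=max(cs,key=cv2.contourArea)[:,0,:].astype(float)
    return (c[::8]+0.5)/S-0.5+[x0,y0]
def T(v,pts):
    c,s=np.cos(v[2]),np.sin(v[2]);q=np.array(pts,float)
    return np.c_[v[0]+c*q[:,0]-s*q[:,1],v[1]+s*q[:,0]+c*q[:,1],q[:,2]]
def box(L,W,z0,z1): return [(sx*L/2,sy*W/2,z) for sx in(1,-1) for sy in(1,-1) for z in(z0,z1)]
def fit(obs,b,v0):
    def res(v):
        r=[]
        for n,c in obs:
            h=cv2.convexHull(proj(n,T(v,b)).astype(np.float32))
            r+=[cv2.pointPolygonTest(h,(float(a),float(d)),True) for a,d in c]
        return np.array(r)
    s=least_squares(res,v0,loss="soft_l1",f_scale=0.3,diff_step=1e-4,x_scale=[.01,.01,.05])
    return s.x,np.median(abs(res(s.x)))
E
python3 - <<'E'
from fit import *
im={n:cv2.imread(f"pics/{n}0.png").astype(int) for n in P}
g={n:im[n].min(2) for n in P}
# min channel: green pcb low -> use max for dock
M={n:im[n].max(2) for n in P}
bx={"cover":{"top":(245,170,305,245),"scene":(308,215,405,300)},"dock":{"top":(322,168,395,257),"scene":(240,152,345,225)}}
for o in bx:
    b=box(.17,.11,0,.004) if o=="cover" else box(.2,.13,0,.012)
    cs=[]
    for n in("top","scene"):
        G=M[n];x0,y0,x1,y1=bx[o][n]
        sub=G[y0:y1,x0:x1]; lo=np.percentile(sub,10);print(o,n,lo,np.percentile(sub,75))
        thr=(lo+np.percentile(sub,75))/2
        c=contour(G,bx[o][n],thr);cs.append((n,c))
        (cx,cy),_,_=cv2.minAreaRect(c.astype(np.float32));print(ray(n,(cx,cy),.006))
    v0=[*ray("top",cs[0][1].mean(0),.006)[:2],0]
    for nm,ob in(("top",cs[:1]),("scene",cs[1:]),("both",cs)):
        best=min((fit(ob,b,[v0[0],v0[1],a]) for a in np.arange(0,np.pi,.3)),key=lambda t:t[1])
        print(o,nm,best)
E
```

```text
cover top 120.0 255.0
[0.54105666 0.13632232 0.006     ]
cover scene 66.0 255.0
[0.54556882 0.13588485 0.006     ]
cover top (array([0.54249861, 0.13579137, 0.02412215]), np.float64(0.6611532792170105))
cover scene (array([0.5427007 , 0.13507403, 0.0282157 ]), np.float64(0.2718767361617329))
cover both (array([0.54267739, 0.13515061, 3.17006666]), np.float64(0.42599684254575004))
dock top 107.0 227.0
[ 0.52354999 -0.11653038  0.006     ]
dock scene 63.0 240.0
[ 0.52137836 -0.12129457  0.006     ]
dock top (array([ 0.52513478, -0.11587036, -0.27412748]), np.float64(0.12681903305340497))
dock scene (array([ 0.52226894, -0.12075352, -0.27354532]), np.float64(0.4595457690350203))
dock both (array([ 0.52481708, -0.11627344,  2.8676799 ]), np.float64(0.30554992990815777))
```

```bash
python3 - <<'E'
from fit import *
def ov(n,box_,vs,S,out):
    s=cv2.imread(f"pics/{n}0.png");x0,y0,x1,y1=box_
    a=cv2.resize(s[y0:y1,x0:x1],None,fx=S,fy=S,interpolation=cv2.INTER_CUBIC)
    for o,v in vs:
        L,W,h=(.17,.11,.004) if o=="c" else (.2,.13,.012)
        Q=[np.array([(1,1),(1,-1),(-1,-1),(-1,1)])*[L/2,W/2]]
        for cx in(62,-62):
            for cy in(36,-36):
                if o=="c":Q.append(np.array([(1,1),(1,-1),(-1,-1),(-1,1)])*[.007,.006]+[cx/1e3,cy/1e3])
                else: Q.append(np.array([(np.cos(t),np.sin(t)) for t in np.arange(0,6.3,.3)])*.0105+[cx/1e3,cy/1e3])
        for i,q in enumerate(Q):
          for z in ((0,h) if i==0 else (h,)):
            p=proj(n,T(v,np.c_[q,np.full(len(q),z)]));p=((p-[x0,y0]+.5)*S-.5).round().astype(int)
            cv2.polylines(a,[p],True,(0,0,255) if z else (255,0,0),1)
    cv2.imwrite(out,a)
vs=[("c",(.5427,.1355,.027)),("d",(.5248,-.1163,-.274))]
ov("top",(240,165,400,260),vs,5,"pics/ov1.png");ov("scene",(240,150,410,305),vs,3.8,"pics/ov2.png")
E
```

```text
(no output)
```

View pics/ov1.png

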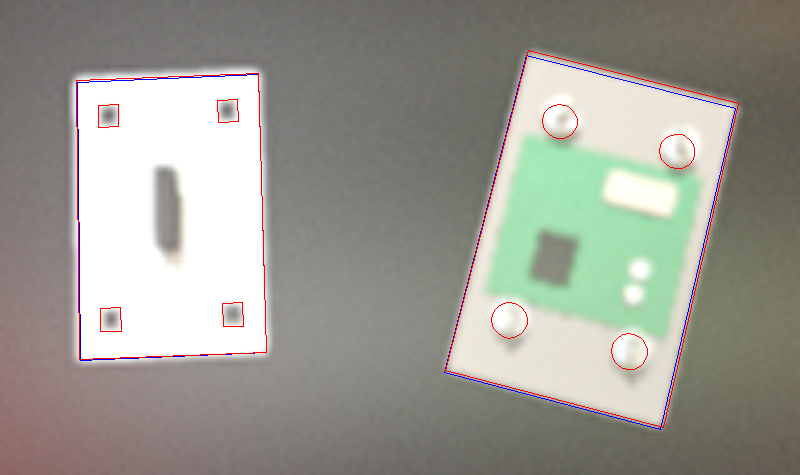

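View pics/ov2.png

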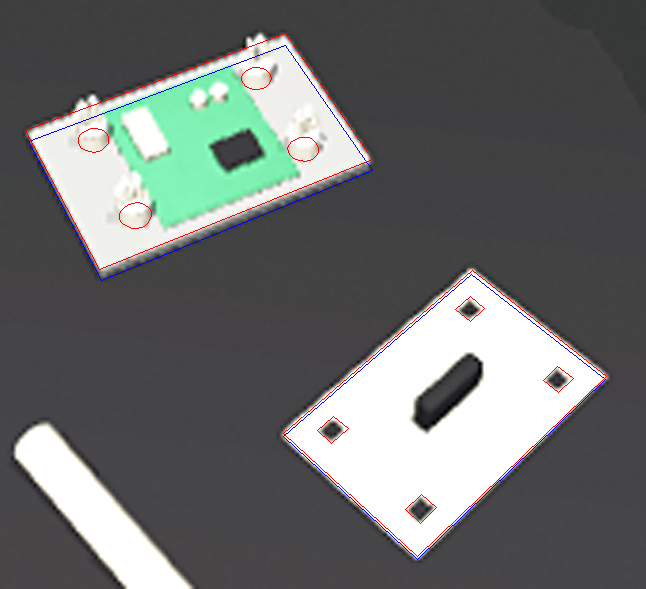

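```bash
cat > go.py <<'E'
import numpy as np
from scipy.spatial.transform import Rotation as R
from cell import arm
def Rd(phi): # tool x down, tool z (jaw dir) at world angle phi
    z=np.array([np.cos(phi),np.sin(phi),0]);x=np.array([0,0,-1.]);return R.from_matrix(np.c_[x,np.cross(z,x),z])
def delta(p,phi,cur=None):
    s=arm.get_state();r0=R.from_quat(s["ee_rot"])
    return (r0.inv().apply(np.array(p)-s["eef_pos"])*1e3).round(1),((r0.inv()*Rd(phi)).as_rotvec(degrees=True)).round(2)
E
python3 - <<'E'
from go import *
s=arm.get_state();M=R.from_quat(s["ee_rot"]).as_matrix();print(M.round(3))
a=np.pi/2+.027
for phi in(a,a-np.pi): print(phi,delta([.5427,.1355,.12],phi),delta([.5427,.1355,.009],phi))
E
```

```text
[[-0.    -0.906  0.423]
 [-0.     0.423  0.906]
 [-1.     0.    -0.   ]]
1.5977963267948965 (array([  85.3, -434.4, -197.5]), array([-2.657e+01, -2.000e-02, -0.000e+00])) (array([ 196.3, -434.4, -197.5]), array([-2.657e+01, -2.000e-02, -0.000e+00]))
-1.5437963267948966 (array([  85.3, -434.4, -197.5]), array([ 1.5343e+02, -1.0000e-02,  3.0000e-02])) (array([ 196.3, -434.4, -197.5]), array([ 1.5343e+02, -1.0000e-02,  3.0000e-02]))
```

Emit:
{"fn": "move_arm", "kwargs": {
  "targets": [
    {"linear":[0,-434.4,-197.5],"turn":[-26.57,0,0]},
    {"linear":[0,-434.4,-197.5],"turn":[-26.57,0,0]},
    {"linear":[0,-434.4,-197.5],"turn":[-26.57,0,0]},
    {"linear":[0,-434.4,-197.5],"turn":[-26.57,0,0]},
    {"linear":[0,-434.4,-197.5],"turn":[-26.57,0,0]},
    {"linear":[0,-434.4,-197.5],"turn":[-26.57,0,0]},
    {"linear":[0,-434.4,-197.5],"turn":[-26.57,0,0]},
    {"linear":[85.3,-434.4,-197.5],"turn":[-26.57,0,0]},
    {"linear":[85.3,-434.4,-197.5],"turn":[-26.57,0,0]},
    {"linear":[85.3,-434.4,-197.5],"turn":[-26.57,0,0]},
    {"linear":[85.3,-434.4,-197.5],"turn":[-26.57,0,0]},
    {"linear":[85.3,-434.4,-197.5],"turn":[-26.57,0,0]},
    {"linear":[85.3,-434.4,-197.5],"turn":[-26.57,0,0]},
    {"linear":[85.3,-434.4,-197.5],"turn":[-26.57,0,0]},
    {"linear":[85.3,-434.4,-197.5],"turn":[-26.57,0,0]},
    {"linear":[85.3,-434.4,-197.5],"turn":[-26.57,0,0]},
    {"linear":[85.3,-434.4,-197.5],"turn":[-26.57,0,0]}
  ],
  "fingers": 0.4,
  "force": 40
}}

```text
time: 1.72
eef_pos: [0.5424, 0.1369, 0.1211]
ee_rot: [0.507, -0.492, -0.507, -0.493]
force: [0.2, 0.6, -0.9]
opening: 0.0563
```

```bash
python3 - <<'E'
from go import *
print(delta([.5427,.1355,.009],np.pi/2+.027),arm.get_state()["opening"],arm.get_state()["force"])
import cv2
for n in("top","scene"):
    cv2.imwrite(f"pics/{n}1.png",cv2.resize(arm.camera(n)[:,:,::-1][120:320,200:440],None,fx=3,fy=3))
E
```

```text
(array([112.1,  -0.2,  -1.5]), array([0.09, 0.02, 0.07])) 0.056264457040509634 [ 0.15659454  0.62534166 -0.87960083]
```

View pics/scene1.png

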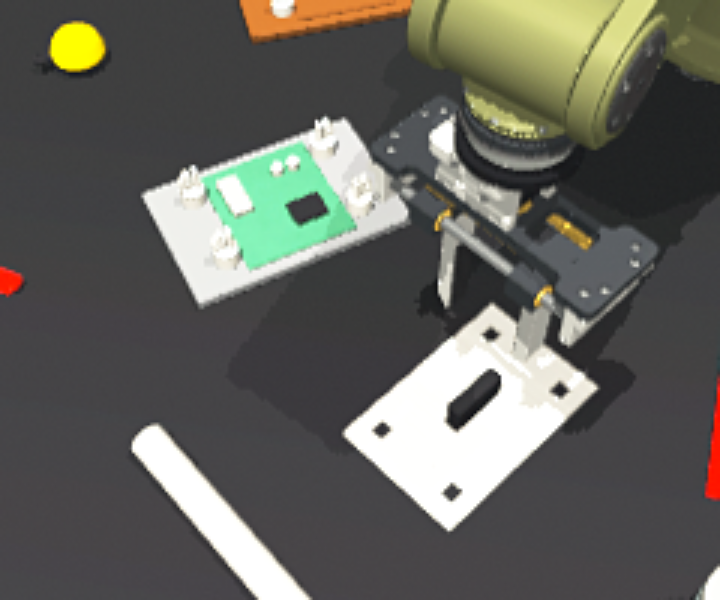

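Emit:
{"fn": "move_arm", "kwargs": {
  "targets": [
    {"linear":[40,0,0],"turn":[0,0,0]},
    {"linear":[80,0,0],"turn":[0,0,0]},
    {"linear":[85,0,0],"turn":[0,0,0]},
    {"linear":[85,0,0],"turn":[0,0,0]},
    {"linear":[85,0,0],"turn":[0,0,0]}
  ]
}}

```text
time: 2.23
eef_pos: [0.5435, 0.1361, 0.037]
ee_rot: [0.507, -0.493, -0.506, -0.494]
force: [0.2, -0.0, 0.5]
opening: 0.0562
```

```bash
python3 - <<'E'
from go import *
print(delta([.5427,.1355,.009],np.pi/2+.027),arm.get_state()["opening"],arm.get_state()["force"],arm.get_state()["eef_pos"])
import cv2
for n in("top","scene"):
    cv2.imwrite(f"pics/{n}2.png",cv2.resize(arm.camera(n)[:,:,::-1][150:310,240:440],None,fx=4,fy=3.7))
E
```

```text
(array([28. ,  0.8, -0.6]), array([0.02, 0.01, 0.09])) 0.05616191383733037 [ 0.20535844 -0.04937393  0.45713921] [0.54345352 0.13608236 0.03695211]
```

View pics/scene2.png

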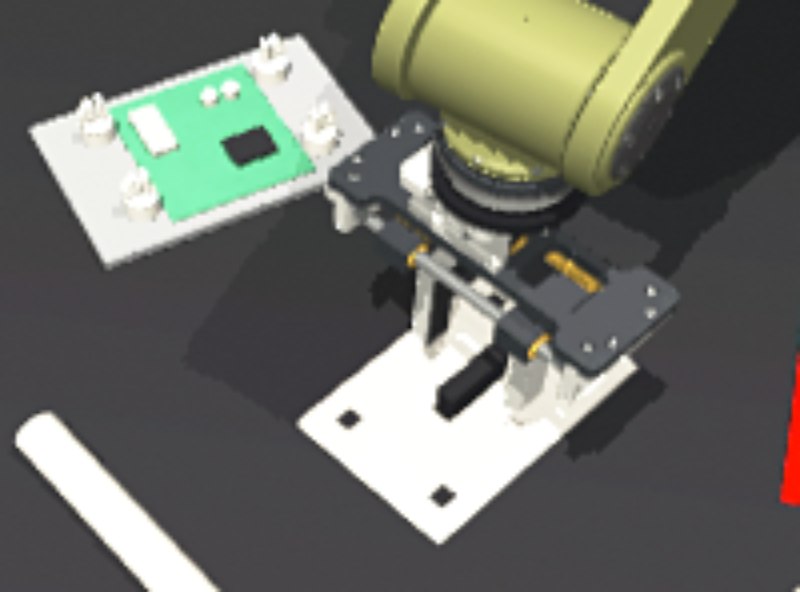

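Gripper straddles the grip, centred. Descend and close.

Emit:
{"fn": "move_arm", "kwargs": {
  "targets": [
    {"linear":[14,0.5,-0.4],"turn":[0,0,0]},
    {"linear":[26,0.5,-0.4],"turn":[0,0,0]},
    {"linear":[26,0.5,-0.4],"turn":[0,0,0]},
    {"linear":[26,0.5,-0.4],"turn":[0,0,0]}
  ]
}}

```text
time: 2.67
eef_pos: [0.5423, 0.1352, 0.0094]
ee_rot: [-0.507, 0.493, 0.507, 0.493]
force: [-0.2, 0.6, -0.5]
opening: 0.0564
```

Emit:
{"fn": "move_arm", "kwargs": {
  "targets": [
    {"linear":[0,0,0],"turn":[0,0,0]},
    {"linear":[0,0,0],"turn":[0,0,0]},
    {"linear":[0,0,0],"turn":[0,0,0]},
    {"linear":[0,0,0],"turn":[0,0,0]},
    {"linear":[0,0,0],"turn":[0,0,0]},
    {"linear":[0,0,0],"turn":[0,0,0]}
  ],
  "fingers": 1,
  "force": 45
}}

```text
time: 3.17
eef_pos: [0.5423, 0.1352, 0.0093]
ee_rot: [0.507, -0.493, -0.507, -0.493]
force: [0.6, 0.5, -0.2]
opening: 0.0195
```

Emit:
{"fn": "move_arm", "kwargs": {
  "targets": [
    {"linear":[0,0,0],"turn":[0,0,0]},
    {"linear":[0,0,0],"turn":[0,0,0]},
    {"linear":[0,0,0],"turn":[0,0,0]}
  ]
}}

```text
time: 3.42
eef_pos: [0.5423, 0.1352, 0.0092]
ee_rot: [0.507, -0.493, -0.507, -0.493]
force: [-0.2, -0.7, 1.9]
opening: 0.0137
```

Emit:
{"fn": "move_arm", "kwargs": {
  "targets": [
    {"linear":[-10,0,0],"turn":[0,0,0]},
    {"linear":[-40,0,0],"turn":[0,0,0]},
    {"linear":[-80,0,0],"turn":[0,0,0]},
    {"linear":[-110,0,0],"turn":[0,0,0]},
    {"linear":[-110,0,0],"turn":[0,0,0]},
    {"linear":[-110,0,0],"turn":[0,0,0]}
  ]
}}

```text
time: 3.92
eef_pos: [0.5428, 0.1353, 0.1209]
ee_rot: [0.507, -0.492, -0.506, -0.494]
force: [0.2, 0.6, -3.5]
opening: 0.0138
```

```bash
python3 - <<'E'
from go import *
s=arm.get_state();print(s["opening"],s["force"],s["eef_pos"])
a=-.274+np.pi/2
print(delta([.5248,-.1163,.12],a))
import cv2
for n in("top","scene"):
    cv2.imwrite(f"pics/{n}3.png",cv2.resize(arm.camera(n)[:,:,::-1][120:310,240:440],None,fx=4,fy=3.))
E
```

```text
0.013763295648230839 [ 0.21413673  0.64071657 -3.52812749] [0.54277565 0.13529345 0.1208786 ]
(array([   0.7,   24.7, -251. ]), array([17.24,  0.05,  0.17]))
```

View pics/scene3.png

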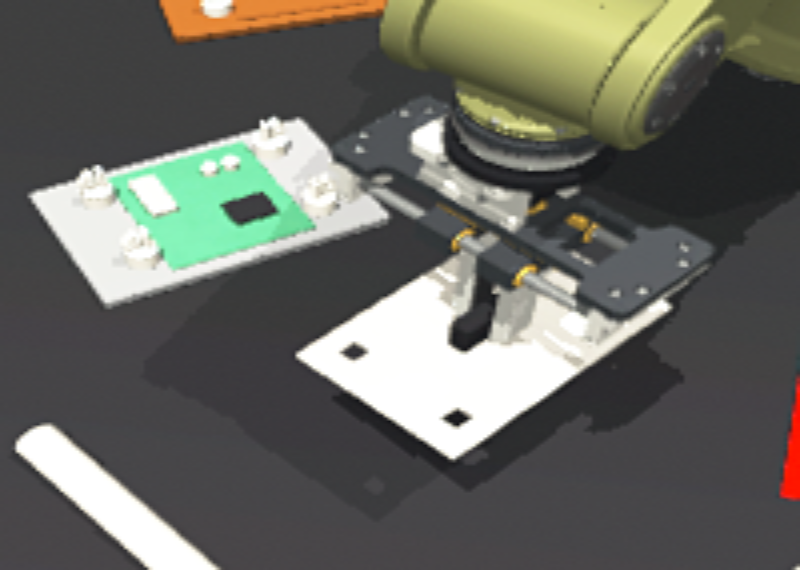

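Emit:
{"fn": "move_arm", "kwargs": {
  "targets": [
    {"linear":[0,4,-36],"turn":[4,0,0]},
    {"linear":[0,8,-75],"turn":[8,0,0]},
    {"linear":[0,12,-115],"turn":[12,0,0]},
    {"linear":[0,16,-155],"turn":[15,0,0]},
    {"linear":[0,20,-195],"turn":[17.24,0,0]},
    {"linear":[0,23,-230],"turn":[17.24,0,0]},
    {"linear":[0,24.5,-251],"turn":[17.24,0,0]},
    {"linear":[0,24.5,-251],"turn":[17.24,0,0]},
    {"linear":[0,24.5,-251],"turn":[17.24,0,0]},
    {"linear":[0,24.5,-251],"turn":[17.24,0,0]},
    {"linear":[0,24.5,-251],"turn":[17.24,0,0]}
  ]
}}

```text
time: 4.93
eef_pos: [0.5243, -0.1153, 0.1185]
ee_rot: [-0.427, 0.564, 0.428, 0.563]
force: [-1.3, 0.5, -1.4]
opening: 0.0141
```

```bash
python3 - <<'E'
from go import *
s=arm.get_state();print(s["opening"],s["force"],s["eef_pos"])
a=-.274+np.pi/2
print(delta([.5248,-.1163,.12],a))
import cv2
for n in("top","scene"):
    im=arm.camera(n)[:,:,::-1];cv2.imwrite(f"pics/{n}4f.png",im)
cv2.imwrite("pics/top4.png",cv2.resize(cv2.imread("pics/top4f.png")[150:280,300:420],None,fx=5,fy=4.6,interpolation=cv2.INTER_CUBIC))
cv2.imwrite("pics/scene4.png",cv2.resize(cv2.imread("pics/scene4f.png")[80:260,220:420],None,fx=4,fy=3.3,interpolation=cv2.INTER_CUBIC))
E
```

```text
0.01407271940688824 [-1.27707925  0.46483022 -1.41148127] [ 0.5243081  -0.11530419  0.11846982]
(array([-1.5, -0.7, -0.8]), array([ 0.07,  0.01, -0.08]))
```

View pics/top4.png

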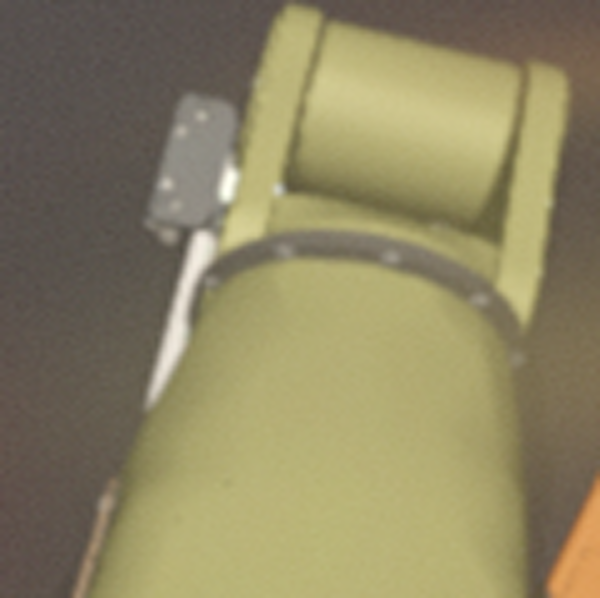

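View pics/scene4.png

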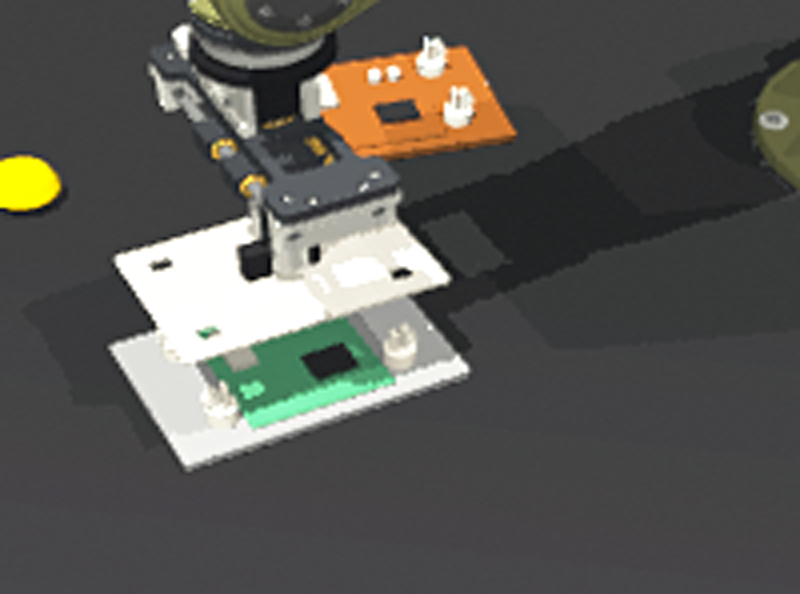

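```bash
cat >> fit.py <<'E'
def ov(src,n,box_,vs,S,out):
    s=cv2.imread(src);x0,y0,x1,y1=box_
    a=cv2.resize(s[y0:y1,x0:x1],None,fx=S,fy=S,interpolation=cv2.INTER_CUBIC)
    for o,v,z0 in vs:
        L,W,h=(.17,.11,.004) if o=="c" else (.2,.13,.012)
        sq=np.array([(1,1),(1,-1),(-1,-1),(-1,1)])
        Q=[sq*[L/2,W/2]]
        for cx in(62,-62):
            for cy in(36,-36):
                Q.append((sq*[.007,.006] if o=="c" else np.array([(np.cos(t),np.sin(t)) for t in np.arange(0,6.3,.3)])*.0105)+[cx/1e3,cy/1e3])
        for i,q in enumerate(Q):
          for z in ((0,h) if i==0 else (h,)):
            p=proj(n,T(v,np.c_[q,np.full(len(q),z+z0)]));p=((p-[x0,y0]+.5)*S-.5).round().astype(int)
            cv2.polylines(a,[p],True,(0,0,255) if z else (255,0,0),1)
    cv2.imwrite(out,a)
E
python3 - <<'E'
from fit import *
ov("pics/scene4f.png","scene",(235,125,345,230),[("c",(.5246,-.1149,-.2755),.1093),("d",(.5248,-.1163,-.274),0)],5.6,"pics/ov4.png")
E
```

```text
(no output)
```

View pics/ov4.png

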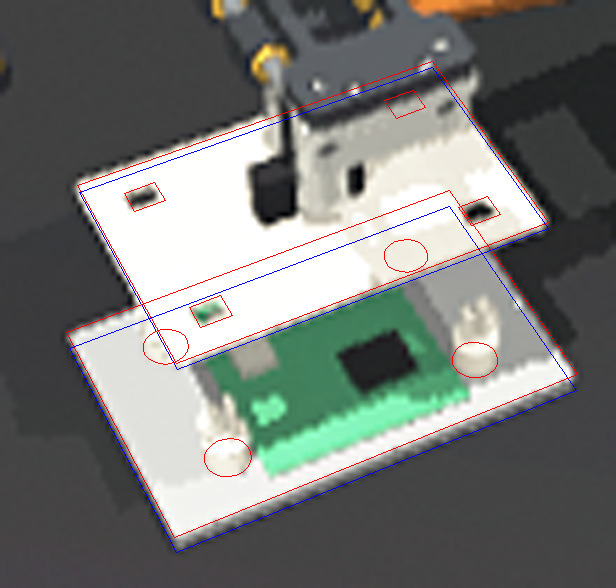

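Emit:
{"fn": "move_arm", "kwargs": {
  "targets": [
    {"linear":[20,0,0],"turn":[0,0,0]},
    {"linear":[40,0,0],"turn":[0,0,0]},
    {"linear":[48,0,0],"turn":[0,0,0]},
    {"linear":[48,0,0],"turn":[0,0,0]},
    {"linear":[48,0,0],"turn":[0,0,0]},
    {"linear":[48,0,0],"turn":[0,0,0]},
    {"linear":[48,0,0],"turn":[0,0,0]}
  ]
}}

```text
time: 5.62
eef_pos: [0.5251, -0.1164, 0.0723]
ee_rot: [-0.428, 0.563, 0.427, 0.564]
force: [0.5, -0.2, -2.5]
opening: 0.0138
```

```bash
python3 - <<'E'
from go import *
from fit import *
s=arm.get_state();print(s["opening"],s["force"],s["eef_pos"])
a=-.274+np.pi/2
dl,tn=delta([.5245,-.1166,.06],a);print(dl,tn)
cv2.imwrite("pics/scene5f.png",arm.camera("scene")[:,:,::-1])
e=s["eef_pos"];yaw=-.274-np.radians(-tn[0])*-1*-1
ov("pics/scene5f.png","scene",(235,135,345,230),[("c",(e[0]+.0003,e[1]+.0003,-.2745),e[2]-.0092),("d",(.5248,-.1163,-.274),0)],5.6,"pics/ov5.png")
E
```

```text
0.013805249362750792 [ 0.51716879 -0.17595914 -2.52744238] [ 0.52508672 -0.11641322  0.07225988]
[12.3  0.5 -0.3] [ 0.01 -0.    0.1 ]
```

View pics/ov5.png

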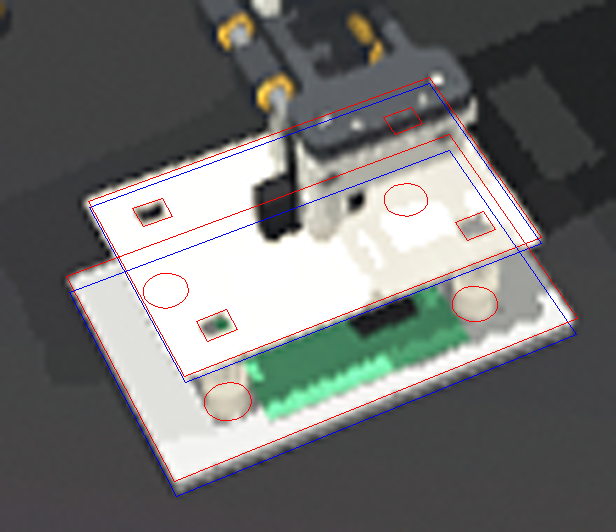

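Emit:
{"fn": "move_arm", "kwargs": {
  "targets": [
    {"linear":[4,0.4,-0.2],"turn":[0,0,0]},
    {"linear":[8,0.4,-0.2],"turn":[0,0,0]},
    {"linear":[10,0.4,-0.2],"turn":[0,0,0]},
    {"linear":[10,0.4,-0.2],"turn":[0,0,0]},
    {"linear":[10,0.4,-0.2],"turn":[0,0,0]}
  ]
}}

```text
time: 6.08
eef_pos: [0.524, -0.1164, 0.061]
ee_rot: [-0.427, 0.564, 0.427, 0.564]
force: [-0.2, 0.7, -3.0]
opening: 0.0139
```

Emit:
{"fn": "move_arm", "kwargs": {
  "targets": [
    {"linear":[1,0,0],"turn":[0,0,0]},
    {"linear":[2,0,0],"turn":[0,0,0]},
    {"linear":[3,0,0],"turn":[0,0,0]},
    {"linear":[3,0,0],"turn":[0,0,0]}
  ]
}}

```text
time: 6.42
eef_pos: [0.524, -0.1164, 0.0579]
ee_rot: [-0.427, 0.564, 0.427, 0.564]
force: [-0.1, -0.4, -2.4]
opening: 0.0137
```

Emit:
{"fn": "move_arm", "kwargs": {
  "targets": [
    {"linear":[1,0,0],"turn":[0,0,0]},
    {"linear":[2,0,0],"turn":[0,0,0]},
    {"linear":[2,0,0],"turn":[0,0,0]},
    {"linear":[2,0,0],"turn":[0,0,0]}
  ]
}}

```text
time: 6.75
eef_pos: [0.524, -0.1164, 0.0561]
ee_rot: [-0.427, 0.564, 0.427, 0.564]
force: [-0.1, -0.4, -3.1]
opening: 0.0139
```

```bash
python3 - <<'E'
from go import *
from fit import *
s=arm.get_state();print(s["force"],s["eef_pos"])
cv2.imwrite("pics/scene6f.png",arm.camera("scene")[:,:,::-1])
x0,y0,x1,y1=(235,135,345,230)
cv2.imwrite("pics/s6.png",cv2.resize(cv2.imread("pics/scene6f.png")[y0:y1,x0:x1],None,fx=6,fy=6,interpolation=cv2.INTER_CUBIC))
E
```

```text
[-0.06182699 -0.36791163 -3.12689532] [ 0.52395702 -0.11641177  0.05605489]
```

View pics/s6.png

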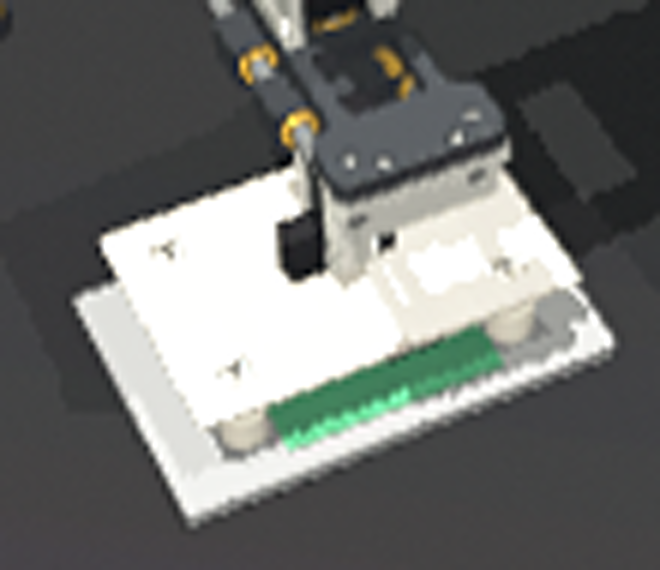

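Emit:
{"fn": "move_arm", "kwargs": {
  "targets": [
    {"linear":[1,0,0],"turn":[0,0,0]},
    {"linear":[2,0,0],"turn":[0,0,0]},
    {"linear":[2,0,0],"turn":[0,0,0]},
    {"linear":[2,0,0],"turn":[0,0,0]}
  ]
}}

```text
time: 7.13
eef_pos: [0.5241, -0.1164, 0.0542]
ee_rot: [-0.427, 0.564, 0.427, 0.564]
force: [-1.7, 0.2, 1.0]
opening: 0.0137
```

Emit:
{"fn": "move_arm", "kwargs": {
  "targets": [
    {"linear":[1,0,0],"turn":[0,0,0]},
    {"linear":[2,0,0],"turn":[0,0,0]},
    {"linear":[2,0,0],"turn":[0,0,0]},
    {"linear":[2,0,0],"turn":[0,0,0]}
  ]
}}

```text
time: 7.47
eef_pos: [0.5243, -0.1165, 0.0526]
ee_rot: [-0.427, 0.563, 0.427, 0.564]
force: [-1.7, 0.6, 5.4]
opening: 0.0138
```

```bash
python3 - <<'E'
from go import *
from fit import *
s=arm.get_state();print(s["force"],s["eef_pos"],s["wrist_torque"])
cv2.imwrite("pics/scene7f.png",arm.camera("scene")[:,:,::-1])
x0,y0,x1,y1=(235,135,345,230)
cv2.imwrite("pics/s7.png",cv2.resize(cv2.imread("pics/scene7f.png")[y0:y1,x0:x1],None,fx=6,fy=6,interpolation=cv2.INTER_CUBIC))
E
```

```text
[-1.74631055  0.56685321  5.4353184 ] [ 0.52430573 -0.11651432  0.05259443] [ 0.20773609  0.68722035 -0.05228802]
```

View pics/s7.png

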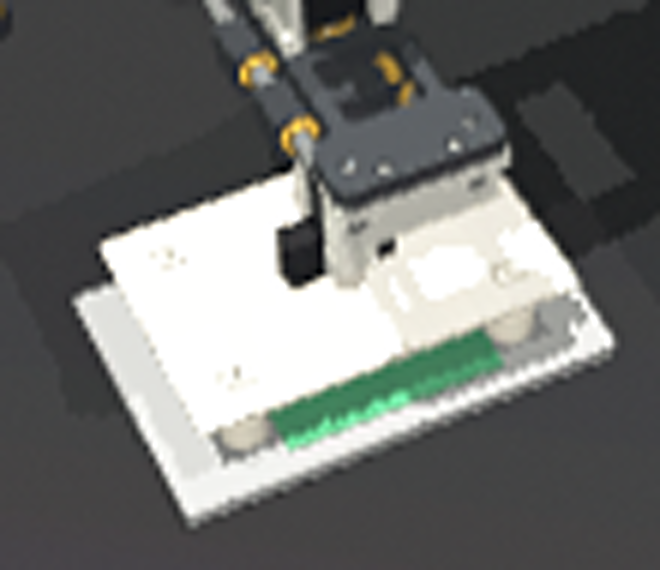

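Emit:
{"fn": "move_arm", "kwargs": {
  "targets": [
    {"linear":[-1,0,0],"turn":[0,0,0]},
    {"linear":[-1,0,0],"turn":[0,0,0]},
    {"linear":[-1,0,0],"turn":[0,0,0]},
    {"linear":[-1,0,0],"turn":[0,0,0]},
    {"linear":[-1,0,0],"turn":[0,0,0]}
  ],
  "fingers": 0.55
}}

```text
time: 7.93
eef_pos: [0.5241, -0.1165, 0.0531]
ee_rot: [-0.427, 0.564, 0.427, 0.564]
force: [-0.8, 0.7, 0.8]
opening: 0.0414
```

Emit:
{"fn": "move_arm", "kwargs": {
  "targets": [
    {"linear":[-15,0,0],"turn":[0,0,0]},
    {"linear":[-35,0,0],"turn":[0,0,0]},
    {"linear":[-70,0,0],"turn":[0,0,0]},
    {"linear":[-70,0,0],"turn":[0,0,0]},
    {"linear":[-70,0,0],"turn":[0,0,0]}
  ]
}}

```text
time: 8.35
eef_pos: [0.5249, -0.1167, 0.1247]
ee_rot: [-0.428, 0.563, 0.426, 0.564]
force: [-0.0, 0.1, -0.4]
opening: 0.0423
```

```bash
python3 - <<'E'
from go import *
from fit import *
s=arm.get_state();print(s["force"],s["eef_pos"],s["opening"])
cv2.imwrite("pics/scene8f.png",arm.camera("scene")[:,:,::-1])
x0,y0,x1,y1=(235,135,345,230)
cv2.imwrite("pics/s8.png",cv2.resize(cv2.imread("pics/scene8f.png")[y0:y1,x0:x1],None,fx=6,fy=6,interpolation=cv2.INTER_CUBIC))
E
```

```text
[-0.0207986   0.08868911 -0.38173796] [ 0.52489747 -0.11667964  0.12472143] 0.04226072816309512
```

View pics/s8.png

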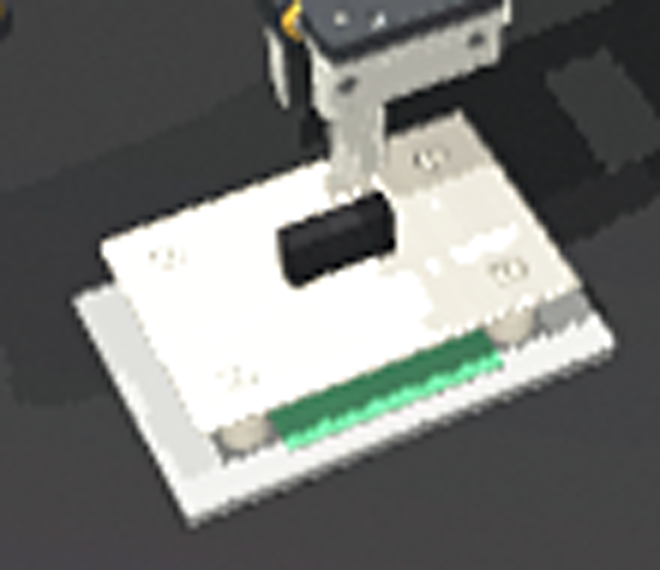

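```bash
python3 - <<'E'
from go import *
a=-.274+np.pi/2
print(delta([.5845,-.1331,.0750],a),delta([.4651,-.0995,.0750],a))
E
```

```text
(array([ 48.3, -62.6,   0.3]), array([ 0.  , -0.  ,  0.05])) (array([48.2, 61.5,  0.4]), array([ 0.  , -0.  ,  0.05]))
```

Emit:
{"fn": "move_arm", "kwargs": {
  "targets": [
    {"linear":[0,-35,0],"turn":[0,0,0]},
    {"linear":[0,-62.5,0.3],"turn":[0,0,0]},
    {"linear":[0,-62.5,0.3],"turn":[0,0,0]},
    {"linear":[0,-62.5,0.3],"turn":[0,0,0]},
    {"linear":[0,-62.5,0.3],"turn":[0,0,0]},
    {"linear":[20,-62.5,0.3],"turn":[0,0,0]},
    {"linear":[48,-62.5,0.3],"turn":[0,0,0]},
    {"linear":[48,-62.5,0.3],"turn":[0,0,0]},
    {"linear":[48,-62.5,0.3],"turn":[0,0,0]},
    {"linear":[48,-62.5,0.3],"turn":[0,0,0]}
  ],
  "fingers": 1,
  "force": 20
}}

```text
time: 9.23
eef_pos: [0.5845, -0.1331, 0.0765]
ee_rot: [-0.427, 0.563, 0.427, 0.564]
force: [-0.1, -0.7, 0.4]
opening: 0.0003
```

```bash
python3 - <<'E'
from go import *
from fit import *
s=arm.get_state();print(s["force"],s["eef_pos"],s["opening"])
cv2.imwrite("pics/scene9f.png",arm.camera("scene")[:,:,::-1])
x0,y0,x1,y1=(235,135,345,230)
cv2.imwrite("pics/s9.png",cv2.resize(cv2.imread("pics/scene9f.png")[y0:y1,x0:x1],None,fx=6,fy=6,interpolation=cv2.INTER_CUBIC))
E
```

```text
[-0.0593376  -0.66360849  0.43086154] [ 0.58447351 -0.13309996  0.07647621] 0.0003028575155673501
```

View pics/s9.png

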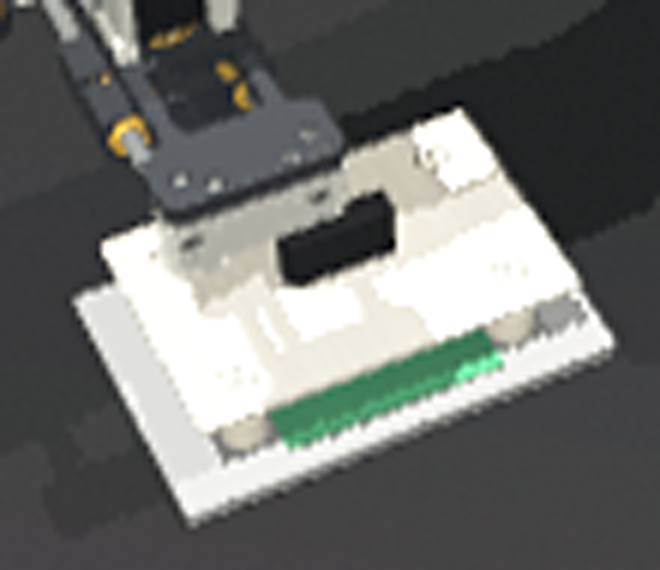

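Emit:
{"fn": "move_arm", "kwargs": {
  "targets": [
    {"linear":[10,0,0],"turn":[0,0,0]},
    {"linear":[18,0,0],"turn":[0,0,0]},
    {"linear":[24,0,0],"turn":[0,0,0]},
    {"linear":[25,0,0],"turn":[0,0,0]},
    {"linear":[25,0,0],"turn":[0,0,0]}
  ]
}}

```text
time: 9.7
eef_pos: [0.584, -0.133, 0.0495]
ee_rot: [-0.427, 0.564, 0.427, 0.563]
force: [0.3, -0.4, -0.2]
opening: 0.0005
```

Emit:
{"fn": "move_arm", "kwargs": {
  "targets": [
    {"linear":[1,0,0],"turn":[0,0,0]},
    {"linear":[2,0,0],"turn":[0,0,0]},
    {"linear":[3,0,0],"turn":[0,0,0]},
    {"linear":[3,0,0],"turn":[0,0,0]}
  ]
}}

```text
time: 10.03
eef_pos: [0.5845, -0.1331, 0.0474]
ee_rot: [-0.427, 0.563, 0.427, 0.564]
force: [-1.0, 0.4, 1.5]
opening: 0.0004
```

Emit:
{"fn": "move_arm", "kwargs": {
  "targets": [
    {"linear":[1,0,0],"turn":[0,0,0]},
    {"linear":[2,0,0],"turn":[0,0,0]},
    {"linear":[2,0,0],"turn":[0,0,0]}
  ]
}}

```text
time: 10.28
eef_pos: [0.5848, -0.1332, 0.0458]
ee_rot: [-0.427, 0.563, 0.427, 0.564]
force: [0.2, -0.1, 4.8]
opening: 0.0003
```

Emit:
{"fn": "move_arm", "kwargs": {
  "targets": [
    {"linear":[1,0,0],"turn":[0,0,0]},
    {"linear":[2,0,0],"turn":[0,0,0]},
    {"linear":[2,0,0],"turn":[0,0,0]}
  ]
}}

```text
time: 10.53
eef_pos: [0.5852, -0.1333, 0.0442]
ee_rot: [-0.428, 0.563, 0.426, 0.564]
force: [0.9, 0.0, 6.7]
opening: 0.0005
```

Emit:
{"fn": "move_arm", "kwargs": {
  "targets": [
    {"linear":[1,0,0],"turn":[0,0,0]},
    {"linear":[2,0,0],"turn":[0,0,0]},
    {"linear":[2,0,0],"turn":[0,0,0]}
  ]
}}

```text
time: 10.78
eef_pos: [0.5846, -0.1331, 0.0415]
ee_rot: [-0.427, 0.563, 0.427, 0.564]
force: [-0.3, -0.3, 0.7]
opening: 0.0006
```

Emit:
{"fn": "move_arm", "kwargs": {
  "targets": [
    {"linear":[1,0,0],"turn":[0,0,0]},
    {"linear":[1.5,0,0],"turn":[0,0,0]},
    {"linear":[1.5,0,0],"turn":[0,0,0]}
  ]
}}

```text
time: 11.03
eef_pos: [0.5845, -0.1331, 0.0399]
ee_rot: [-0.427, 0.563, 0.427, 0.564]
force: [-1.1, 0.2, 5.1]
opening: 0.0004
```

Emit:
{"fn": "move_arm", "kwargs": {
  "targets": [
    {"linear":[1,0,0],"turn":[0,0,0]},
    {"linear":[1.5,0,0],"turn":[0,0,0]},
    {"linear":[1.5,0,0],"turn":[0,0,0]}
  ]
}}

```text
time: 11.28
eef_pos: [0.5845, -0.1331, 0.0384]
ee_rot: [-0.427, 0.564, 0.427, 0.564]
force: [-0.6, 0.8, 6.2]
opening: 0.0004
```

```bash
cat > look.py <<'E'
import sys
from go import *
from fit import *
k=sys.argv[1]
s=arm.get_state();print(s["time"],s["force"].round(1),s["eef_pos"].round(4),s["wrist_torque"].round(2))
for n,(x0,y0,x1,y1),S in(("scene",(235,135,345,230),6),("top",(322,168,395,257),6)):
    im=np.ascontiguousarray(arm.camera(n)[:,:,::-1]);cv2.imwrite(f"pics/{n}{k}f.png",im)
    cv2.imwrite(f"pics/{n}{k}.png",cv2.resize(im[y0:y1,x0:x1],None,fx=S,fy=S,interpolation=cv2.INTER_CUBIC))
E
python3 look.py 10
```

```text
11.2833 [-0.6  0.8  6.2] [ 0.5845 -0.1331  0.0384] [-0.01  0.16  0.01]
```

View pics/scene10.png

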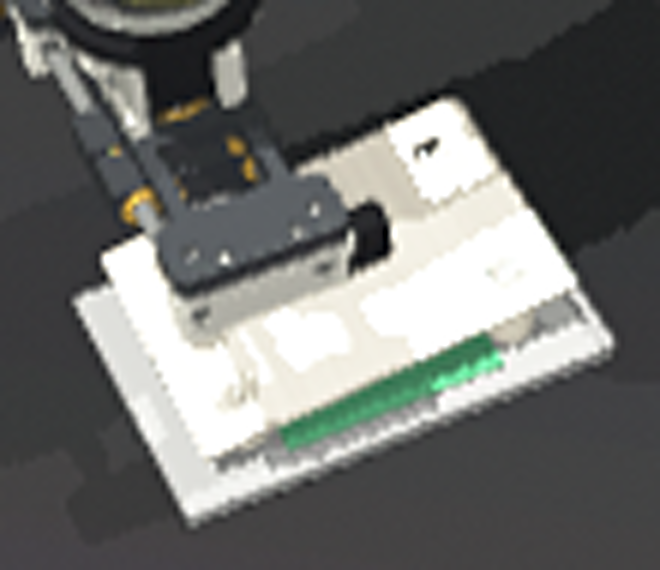

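View pics/top10.png

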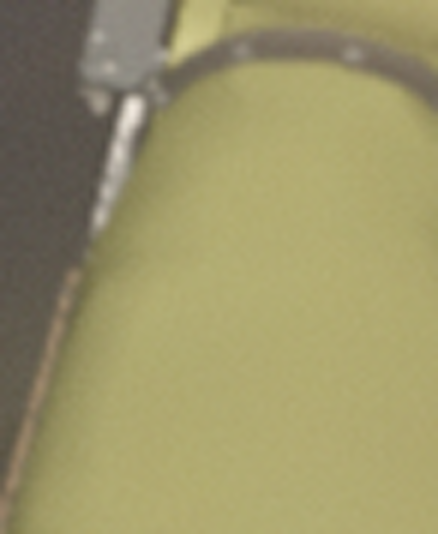

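```bash
cat > pnp.py <<'E'
import sys,json
from fit import *
def pnp(crop,S=6,x0=235,y0=135,n="scene"):
    # crop order: back-left(+x,+y?) given with object pts
    obj=np.array([c[0] for c in crop],float);px=np.array([[x0+(c[1][0]+.5)/S-.5,y0+(c[1][1]+.5)/S-.5] for c in crop])
    def res(v):
        Rm=cv2.Rodrigues(np.array(v[3:6]))[0];return (proj(n,obj@Rm.T+v[:3])-px).ravel()
    s=least_squares(res,[.5248,-.1163,.044,0,0,-.274])
    Rm=cv2.Rodrigues(s.x[3:])[0]
    print("centre",s.x[:3].round(4),"normal",Rm[:,2].round(3),"yaw",np.arctan2(Rm[1,0],Rm[0,0]).round(4),"res",s.fun.round(2))
    for sx in(1,-1):
        for sy in(1,-1): print(sx,sy,(Rm@[sx*.062,sy*.036,0]+s.x[:3]).round(4))
    # dock frame: tilt
    return s.x
E
python3 - <<'E'
from pnp import *
a,b=.085,.055
# world: +x dock -> toward (.96,-.27). which image corner is which:
for sx in(1,-1):
    for sy in(1,-1):
        p=proj("scene",T((.5248,-.1163,-.274),[(sx*a,sy*b,.048)]))[0];print(sx,sy,((p-[235,135]+.5)*6).round())
pnp([((a,-b,.004),(103,255)),((a,b,.004),(210,460)),((-a,b,.004),(579,287)),((-a,-b,.004),(455,97))])
E
```

```text
1 1 [203. 431.]
1 -1 [101. 245.]
-1 1 [580. 283.]
-1 -1 [461. 113.]
centre [ 0.5233 -0.1184  0.0369] normal [0.127 0.112 0.986] yaw -0.2653 res [-0.2   0.07  0.16 -0.05 -0.19  0.    0.24 -0.02]
1 1 [ 0.5917 -0.1001  0.026 ]
1 -1 [ 0.574  -0.1691  0.0362]
-1 1 [ 0.4726 -0.0677  0.0376]
-1 -1 [ 0.4548 -0.1367  0.0478]
```

Emit:
{"fn": "move_arm", "kwargs": {
  "targets": [
    {"linear":[-20,0,0],"turn":[0,0,0]},
    {"linear":[-60,0,0],"turn":[0,0,0]},
    {"linear":[-100,0,0],"turn":[0,0,0]},
    {"linear":[-140,0,0],"turn":[0,0,0]},
    {"linear":[-140,0,0],"turn":[0,0,0]}
  ]
}}

```text
time: 11.8
eef_pos: [0.5867, -0.1337, 0.1862]
ee_rot: [-0.43, 0.561, 0.424, 0.566]
force: [0.7, -0.3, 1.5]
opening: 0.0006
```

```bash
python3 look.py 11
```

```text
11.8 [ 0.7 -0.3  1.5] [ 0.5867 -0.1337  0.1862] [-0.01 -0.05 -0.06]
```

View pics/scene11.png

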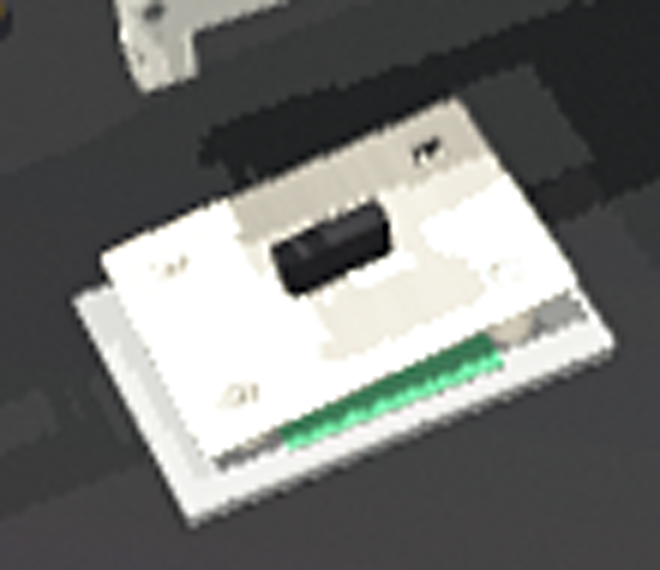

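View pics/top11.png

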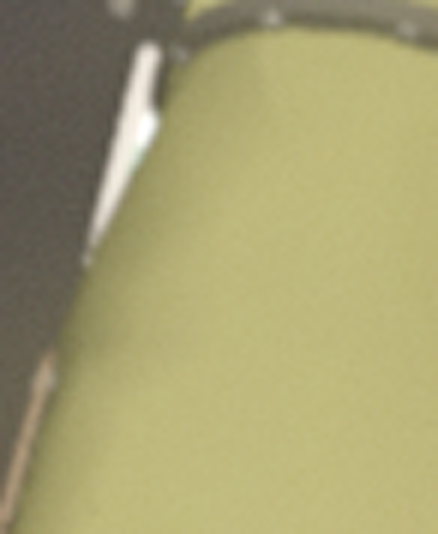

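```bash
python3 - <<'E'
import cv2,numpy as np
im=cv2.imread("pics/scene11f.png")
tiles=[]
for (x,y) in((252,176),(271,211),(331,183),(311,151)):
    c=cv2.resize(im[y-10:y+10,x-13:x+13],None,fx=15,fy=15,interpolation=cv2.INTER_NEAREST)
    tiles.append(c)
cv2.imwrite("pics/cor.png",np.vstack([np.hstack(tiles[:2]),np.hstack(tiles[2:])]))
E
```

```text
(no output)
```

View pics/cor.png

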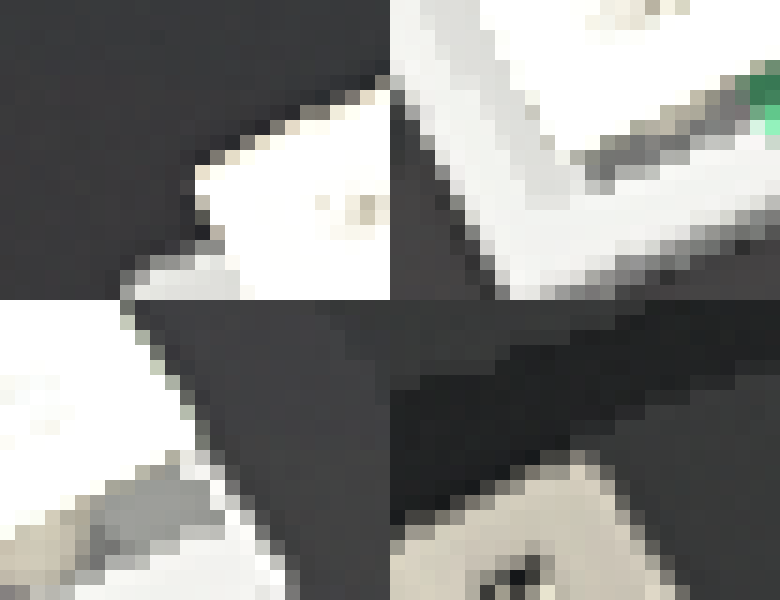

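```bash
python3 - <<'E'
from pnp import *
a,b=.085,.055
C=lambda x,y:(x+.5-.5,y) 
def run(c1,c2,c3,c4):
    return pnp([((a,-b,.004),c1),((a,b,.004),c2),((-a,b,.004),c3),((-a,-b,.004),c4)],S=1,x0=0,y0=0)
run((251.6,176.5),(269.2,210.6),(330.5,182.7),(311,150.6))
run((251.6,176.5),(268.8,210.2),(330.5,182.7),(311,150.6))
# rim: level reference from earlier
E
```

```text
centre [ 0.5217 -0.1211  0.0343] normal [0.134 0.116 0.984] yaw -0.2818 res [ 0.06 -0.07 -0.04  0.07  0.04 -0.06 -0.06  0.06]
1 1 [ 0.5903 -0.1039  0.0229]
1 -1 [ 0.5715 -0.1726  0.0336]
-1 1 [ 0.4718 -0.0696  0.035 ]
-1 -1 [ 0.453  -0.1383  0.0457]
centre [ 0.5221 -0.1208  0.0353] normal [0.132 0.101 0.986] yaw -0.2871 res [ 0.01 -0.17  0.01  0.18 -0.05 -0.17  0.04  0.15]
1 1 [ 0.591  -0.1039  0.0243]
1 -1 [ 0.5717 -0.1726  0.034 ]
-1 1 [ 0.4726 -0.069   0.0365]
-1 -1 [ 0.4533 -0.1377  0.0462]
```

```bash
cat > tilt.py <<'E'
from fit import *
a,b=.085,.055
OBJ=np.array([(a,-b,.004),(a,b,.004),(-a,b,.004),(-a,-b,.004)])
def tilt(px,prior=.0015):
    px=np.array(px,float)
    def Rm(v): return cv2.Rodrigues(np.array([0,0,v[5]]))[0]@cv2.Rodrigues(np.array([v[3],v[4],0.]))[0]
    def res(v):
        return np.r_[(proj("scene",OBJ@Rm(v).T+v[:3])-px).ravel()/.3,(v[0]-.5248)/prior,(v[1]+.1163)/prior,(v[5]+.274)/.015]
    s=least_squares(res,[.5248,-.1163,.044,0,0,-.274],x_scale=.01);v=s.x;M=Rm(v)
    print("c",v[:3].round(4),"roll/pitch",v[3:5].round(3),"res",(s.fun[:8]*.3).round(2),"tot",np.arccos(M[2,2]).round(3))
    for sx in(1,-1):
        for sy in(1,-1): print(sx,sy,"underside z mm",((M@[sx*.062,sy*.036,0]+v[:3])[2]*1e3).round(1))
if __name__=="__main__":
    tilt([(251.6,176.5),(269.2,210.6),(330.5,182.7),(311,150.6)])
    # reference image 8 (level, loosely laid)
    f=lambda x,y:(235+(x+.5)/6-.5,135+(y+.5)/6-.5)
    tilt([f(101,244),f(205,432),f(580,284),f(460,112)])
E
python3 tilt.py
```

```text
c [ 0.5244 -0.1173  0.0397] roll/pitch [-0.139  0.091] res [-0.2  -0.04 -0.14  0.13  0.35 -0.1   0.04  0.08] tot 0.166
1 1 underside z mm 29.1
1 -1 underside z mm 39.0
-1 1 underside z mm 40.3
-1 -1 underside z mm 50.3
c [ 0.5246 -0.1162  0.0437] roll/pitch [-0.015 -0.006] res [-0.01 -0.02 -0.03  0.03 -0.03 -0.02  0.05  0.02] tot 0.017
1 1 underside z mm 43.6
1 -1 underside z mm 44.7
-1 1 underside z mm 42.8
-1 -1 underside z mm 43.9
```

```bash
python3 - <<'E'
from fit import *
im=cv2.imread("pics/scene11f.png");x0,y0=295,146
S=20
a=cv2.resize(im[y0:y0+28,x0:x0+40],None,fx=S,fy=S,interpolation=cv2.INTER_CUBIC)
def Rm(r,p,y): return cv2.Rodrigues(np.array([0,0,y]))[0]@cv2.Rodrigues(np.array([r,p,0.]))[0]
def dr(P,col):
    p=proj("scene",P);p=((p-[x0,y0]+.5)*S-.5).round().astype(int);cv2.polylines(a,[p],True,col,1)
M=Rm(-.139,.091,-.274);c=[.5244,-.1173,.0397]
for cx,cy in((-62,-36),(-62,36)):
    for z,col in((0,(255,0,0)),(.004,(0,0,255))):
        q=np.array([(cx/1e3+sx*.007,cy/1e3+sy*.006,z) for sx,sy in((1,1),(1,-1),(-1,-1),(-1,1))]);dr(q@M.T+c,col)
    for z in(.046,.050): 
        q=[(cx/1e3+.004*np.cos(t),cy/1e3+.004*np.sin(t),z) for t in np.arange(0,6.28,.3)];dr(T((.5248,-.1163,-.274),q),(0,200,0))
cv2.imwrite("pics/h4.png",a)
E
```

```text
(no output)
```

View pics/h4.png

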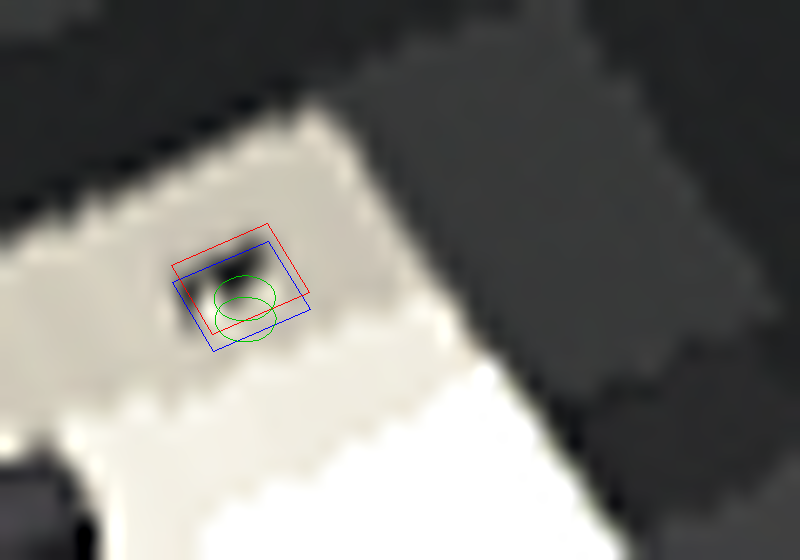

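Emit:
{"fn": "move_arm", "kwargs": {
  "targets": [
    {"linear":[30,0,-17],"turn":[0,0,0]},
    {"linear":[65,0,-17],"turn":[0,0,0]},
    {"linear":[100,0,-17],"turn":[0,0,0]},
    {"linear":[120,0,-17],"turn":[0,0,0]},
    {"linear":[129,0,-17],"turn":[0,0,0]},
    {"linear":[129,0,-17],"turn":[0,0,0]},
    {"linear":[129,0,-17],"turn":[0,0,0]}
  ]
}}

```text
time: 12.48
eef_pos: [0.5798, -0.1494, 0.0492]
ee_rot: [-0.427, 0.564, 0.427, 0.563]
force: [0.3, -0.5, -0.1]
opening: 0.0004
```

```bash
python3 - <<'E'
from go import *
print(delta([.5799,-.1494,.045],-.274+np.pi/2),arm.get_state()["force"])
E
```

```text
(array([ 4.2, -0.1,  0. ]), array([ 0.01,  0.  , -0.03])) [ 0.32088981 -0.49261734 -0.1164217 ]
```

Emit:
{"fn": "move_arm", "kwargs": {
  "targets": [
    {"linear":[2,0,0],"turn":[0,0,0]},
    {"linear":[4,0,0],"turn":[0,0,0]},
    {"linear":[6,0,0],"turn":[0,0,0]},
    {"linear":[7,0,0],"turn":[0,0,0]},
    {"linear":[7,0,0],"turn":[0,0,0]}
  ]
}}

```text
time: 12.9
eef_pos: [0.5797, -0.1494, 0.0423]
ee_rot: [-0.427, 0.564, 0.427, 0.564]
force: [-0.8, 0.9, 0.3]
opening: 0.0006
```

Emit:
{"fn": "move_arm", "kwargs": {
  "targets": [
    {"linear":[1,0,0],"turn":[0,0,0]},
    {"linear":[1.5,0,0],"turn":[0,0,0]},
    {"linear":[1.5,0,0],"turn":[0,0,0]}
  ]
}}

```text
time: 13.15
eef_pos: [0.5797, -0.1494, 0.0406]
ee_rot: [-0.427, 0.564, 0.427, 0.564]
force: [-0.3, -0.0, 0.5]
opening: 0.0001
```

Emit:
{"fn": "move_arm", "kwargs": {
  "targets": [
    {"linear":[1,0,0],"turn":[0,0,0]},
    {"linear":[1.5,0,0],"turn":[0,0,0]},
    {"linear":[1.5,0,0],"turn":[0,0,0]}
  ]
}}

```text
time: 13.4
eef_pos: [0.5799, -0.1494, 0.0394]
ee_rot: [-0.427, 0.563, 0.427, 0.564]
force: [-0.8, 1.2, 3.2]
opening: 0.0006
```

Emit:
{"fn": "move_arm", "kwargs": {
  "targets": [
    {"linear":[1,0,0],"turn":[0,0,0]},
    {"linear":[1.5,0,0],"turn":[0,0,0]},
    {"linear":[1.5,0,0],"turn":[0,0,0]}
  ]
}}

```text
time: 13.65
eef_pos: [0.5798, -0.1495, 0.0377]
ee_rot: [-0.427, 0.564, 0.427, 0.564]
force: [-0.1, -0.6, 4.1]
opening: 0.0005
```

Emit:
{"fn": "move_arm", "kwargs": {
  "targets": [
    {"linear":[1,0,0],"turn":[0,0,0]},
    {"linear":[1.5,0,0],"turn":[0,0,0]},
    {"linear":[1.5,0,0],"turn":[0,0,0]}
  ]
}}

```text
time: 13.9
eef_pos: [0.5797, -0.1496, 0.0361]
ee_rot: [-0.427, 0.564, 0.427, 0.564]
force: [-0.0, -0.6, 0.7]
opening: 0.0001
```

Emit:
{"fn": "move_arm", "kwargs": {
  "targets": [
    {"linear":[1,0,0],"turn":[0,0,0]},
    {"linear":[1.5,0,0],"turn":[0,0,0]},
    {"linear":[1.5,0,0],"turn":[0,0,0]}
  ]
}}

```text
time: 14.15
eef_pos: [0.5797, -0.1494, 0.0346]
ee_rot: [-0.427, 0.564, 0.427, 0.564]
force: [-0.5, 0.6, 3.9]
opening: 0.0003
```

```bash
python3 look.py 12
```

```text
14.15 [-0.5  0.6  3.9] [ 0.5797 -0.1494  0.0346] [0.01 0.12 0.01]
```

View pics/scene12.png

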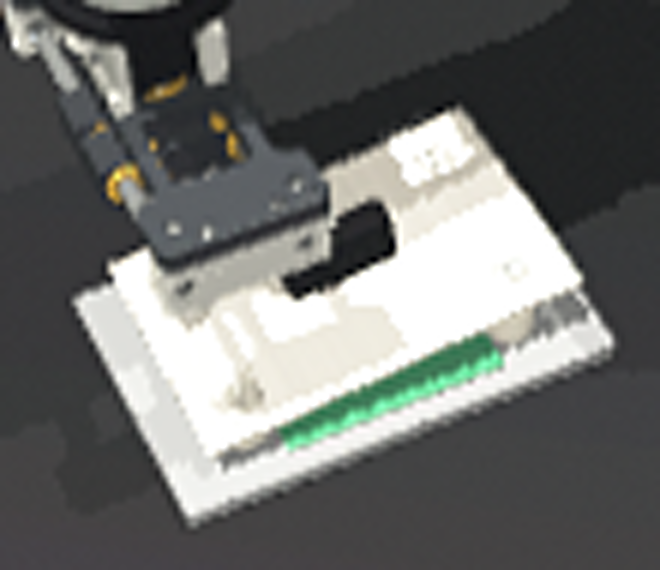

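```bash
python3 - <<'E'
from tilt import *
f=lambda x,y:(235+(x+.5)/6-.5,135+(y+.5)/6-.5)
tilt([f(109,265),f(213,456),f(583,280),f(460,104)])
E
```

```text
c [ 0.5233 -0.1154  0.0382] roll/pitch [-0.041  0.107] res [-0.18  0.03 -0.01  0.02 -0.16 -0.02  0.18  0.  ] tot 0.114
1 1 underside z mm 30.1
1 -1 underside z mm 33.1
-1 1 underside z mm 43.4
-1 -1 underside z mm 46.3
```

Emit:
{"fn": "move_arm", "kwargs": {
  "targets": [
    {"linear":[0.7,0,0],"turn":[0,0,0]},
    {"linear":[1,0,0],"turn":[0,0,0]},
    {"linear":[1,0,0],"turn":[0,0,0]}
  ]
}}

```text
time: 14.5
eef_pos: [0.5798, -0.1495, 0.0343]
ee_rot: [-0.427, 0.564, 0.427, 0.564]
force: [-3.3, 0.9, 10.6]
opening: 0.0004
```

Emit:
{"fn": "move_arm", "kwargs": {
  "targets": [
    {"linear":[0.7,0,0],"turn":[0,0,0]},
    {"linear":[1,0,0],"turn":[0,0,0]},
    {"linear":[1,0,0],"turn":[0,0,0]}
  ]
}}

```text
time: 14.75
eef_pos: [0.5799, -0.1495, 0.034]
ee_rot: [-0.427, 0.563, 0.427, 0.564]
force: [-6.6, 1.0, 17.6]
opening: 0.0007
```

Emit:
{"fn": "move_arm", "kwargs": {
  "targets": [
    {"linear":[0.7,0,0],"turn":[0,0,0]},
    {"linear":[1,0,0],"turn":[0,0,0]},
    {"linear":[1,0,0],"turn":[0,0,0]}
  ]
}}

```text
time: 15.0
eef_pos: [0.58, -0.1495, 0.0338]
ee_rot: [-0.427, 0.563, 0.427, 0.564]
force: [-10.5, 3.4, 26.1]
opening: 0.0006
```

Emit:
{"fn": "move_arm", "kwargs": {
  "targets": [
    {"linear":[-4,0,0],"turn":[0,0,0]},
    {"linear":[-20,0,0],"turn":[0,0,0]},
    {"linear":[-60,0,0],"turn":[0,0,0]},
    {"linear":[-100,0,0],"turn":[0,0,0]},
    {"linear":[-130,0,0],"turn":[0,0,0]},
    {"linear":[-130,0,0],"turn":[0,0,0]}
  ]
}}

```text
time: 15.5
eef_pos: [0.5818, -0.15, 0.1681]
ee_rot: [-0.43, 0.562, 0.424, 0.565]
force: [0.7, 0.0, 0.6]
opening: 0.0002
```

```bash
python3 look.py 13
```

```text
15.5 [0.7 0.  0.6] [ 0.5818 -0.15    0.1681] [-0.02 -0.06  0.02]
```

View pics/scene13.png

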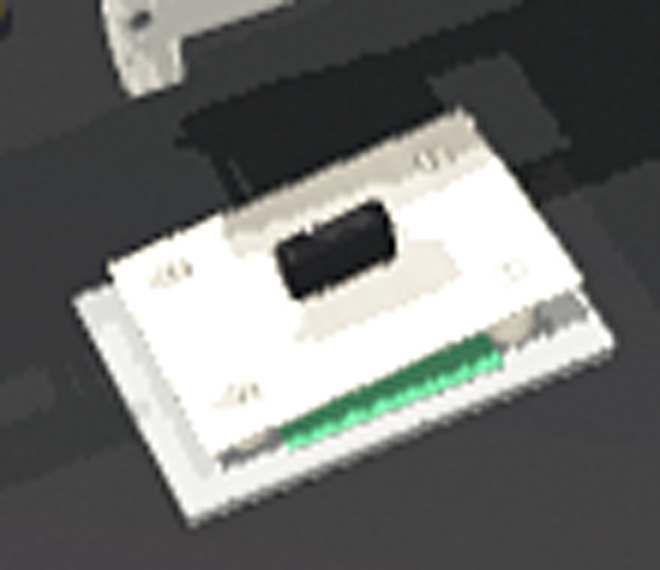

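Emit:
{"fn": "move_arm", "kwargs": {
  "targets": [
    {"linear":[0,40,6],"turn":[0,0,0]},
    {"linear":[0,80,12],"turn":[0,0,0]},
    {"linear":[0,110,17],"turn":[0,0,0]},
    {"linear":[0,124,17],"turn":[0,0,0]},
    {"linear":[0,124,17],"turn":[0,0,0]},
    {"linear":[40,124,17],"turn":[0,0,0]},
    {"linear":[80,124,17],"turn":[0,0,0]},
    {"linear":[100,124,17],"turn":[0,0,0]},
    {"linear":[100,124,17],"turn":[0,0,0]},
    {"linear":[100,124,17],"turn":[0,0,0]}
  ]
}}

```text
time: 16.43
eef_pos: [0.4648, -0.0996, 0.0607]
ee_rot: [-0.426, 0.564, 0.428, 0.563]
force: [0.9, -0.6, 0.2]
opening: 0.0002
```

```bash
python3 - <<'E'
from go import *
print(delta([.4651,-.0995,.052],-.274+np.pi/2),arm.get_state()["force"])
E
```

```text
(array([ 8.7, -0.3,  0.1]), array([-0.01,  0.  , -0.17])) [ 0.8732433  -0.59183868  0.15904521]
```

Emit:
{"fn": "move_arm", "kwargs": {
  "targets": [
    {"linear":[4,0,0],"turn":[0,0,0]},
    {"linear":[8,0,0],"turn":[0,0,0]},
    {"linear":[10,0,0],"turn":[0,0,0]},
    {"linear":[12,0,0],"turn":[0,0,0]},
    {"linear":[12,0,0],"turn":[0,0,0]}
  ]
}}

```text
time: 16.85
eef_pos: [0.465, -0.0995, 0.0498]
ee_rot: [-0.427, 0.564, 0.427, 0.564]
force: [-0.1, 0.2, 0.3]
opening: 0.0006
```

Emit:
{"fn": "move_arm", "kwargs": {
  "targets": [
    {"linear":[1,0,0],"turn":[0,0,0]},
    {"linear":[2,0,0],"turn":[0,0,0]},
    {"linear":[2,0,0],"turn":[0,0,0]}
  ]
}}

```text
time: 17.1
eef_pos: [0.4649, -0.0995, 0.0476]
ee_rot: [-0.427, 0.564, 0.427, 0.564]
force: [0.3, -0.1, -0.2]
opening: 0.0004
```

Emit:
{"fn": "move_arm", "kwargs": {
  "targets": [
    {"linear":[1,0,0],"turn":[0,0,0]},
    {"linear":[1.5,0,0],"turn":[0,0,0]},
    {"linear":[1.5,0,0],"turn":[0,0,0]}
  ]
}}

```text
time: 17.35
eef_pos: [0.465, -0.0995, 0.0463]
ee_rot: [-0.427, 0.564, 0.427, 0.564]
force: [-1.9, 0.4, 4.4]
opening: 0.0006
```

Emit:
{"fn": "move_arm", "kwargs": {
  "targets": [
    {"linear":[1,0,0],"turn":[0,0,0]},
    {"linear":[1.5,0,0],"turn":[0,0,0]},
    {"linear":[1.5,0,0],"turn":[0,0,0]}
  ]
}}

```text
time: 17.6
eef_pos: [0.465, -0.0995, 0.0449]
ee_rot: [-0.427, 0.564, 0.427, 0.564]
force: [-1.7, 1.2, 6.2]
opening: 0.0003
```

Emit:
{"fn": "move_arm", "kwargs": {
  "targets": [
    {"linear":[1,0,0],"turn":[0,0,0]},
    {"linear":[1.5,0,0],"turn":[0,0,0]},
    {"linear":[1.5,0,0],"turn":[0,0,0]}
  ]
}}

```text
time: 17.85
eef_pos: [0.4649, -0.0995, 0.0435]
ee_rot: [-0.427, 0.564, 0.427, 0.564]
force: [-3.5, 1.2, 7.4]
opening: 0.0004
```

Emit:
{"fn": "move_arm", "kwargs": {
  "targets": [
    {"linear":[1,0,0],"turn":[0,0,0]},
    {"linear":[1.5,0,0],"turn":[0,0,0]},
    {"linear":[1.5,0,0],"turn":[0,0,0]}
  ]
}}

```text
time: 18.1
eef_pos: [0.465, -0.0995, 0.0417]
ee_rot: [-0.427, 0.564, 0.427, 0.564]
force: [0.8, -0.3, 1.7]
opening: 0.0004
```

```bash
python3 look.py 14
```

```text
18.1 [ 0.8 -0.3  1.7] [ 0.465  -0.0995  0.0417] [ 0.06  0.03 -0.01]
```

View pics/scene14.png

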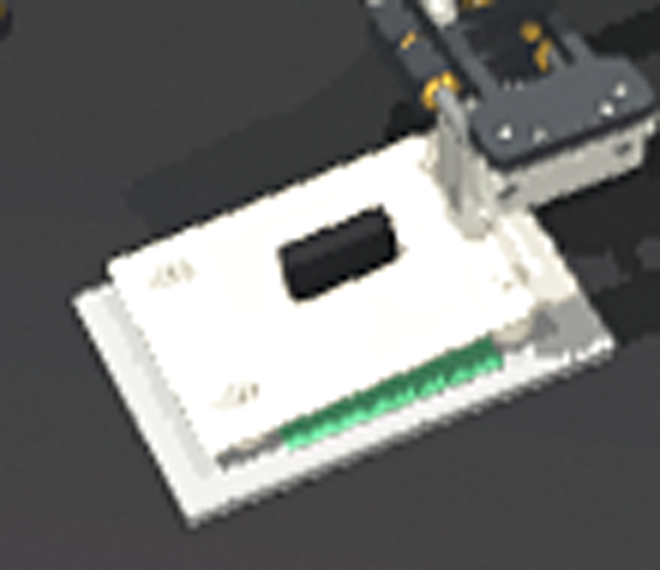

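Emit:
{"fn": "move_arm", "kwargs": {
  "targets": [
    {"linear":[0.7,0,0],"turn":[0,0,0]},
    {"linear":[1,0,0],"turn":[0,0,0]},
    {"linear":[1,0,0],"turn":[0,0,0]}
  ]
}}

```text
time: 18.45
eef_pos: [0.4651, -0.0995, 0.0409]
ee_rot: [-0.427, 0.564, 0.427, 0.564]
force: [-2.1, 0.9, 7.4]
opening: 0.0003
```

Emit:
{"fn": "move_arm", "kwargs": {
  "targets": [
    {"linear":[0.7,0,0],"turn":[0,0,0]},
    {"linear":[1,0,0],"turn":[0,0,0]},
    {"linear":[1,0,0],"turn":[0,0,0]}
  ]
}}

```text
time: 18.7
eef_pos: [0.465, -0.0995, 0.0399]
ee_rot: [-0.427, 0.564, 0.427, 0.564]
force: [-2.4, 0.4, 7.1]
opening: 0.0006
```

Emit:
{"fn": "move_arm", "kwargs": {
  "targets": [
    {"linear":[0.7,0,0],"turn":[0,0,0]},
    {"linear":[1,0,0],"turn":[0,0,0]},
    {"linear":[1,0,0],"turn":[0,0,0]}
  ]
}}

```text
time: 18.95
eef_pos: [0.465, -0.0995, 0.0389]
ee_rot: [-0.427, 0.564, 0.427, 0.564]
force: [-1.4, 0.6, 6.7]
opening: 0.0007
```

Emit:
{"fn": "move_arm", "kwargs": {
  "targets": [
    {"linear":[0.7,0,0],"turn":[0,0,0]},
    {"linear":[1,0,0],"turn":[0,0,0]},
    {"linear":[1,0,0],"turn":[0,0,0]}
  ]
}}

```text
time: 19.2
eef_pos: [0.465, -0.0995, 0.0379]
ee_rot: [-0.427, 0.564, 0.427, 0.564]
force: [-1.2, 0.8, 7.1]
opening: 0.0004
```

Emit:
{"fn": "move_arm", "kwargs": {
  "targets": [
    {"linear":[0.7,0,0],"turn":[0,0,0]},
    {"linear":[1,0,0],"turn":[0,0,0]},
    {"linear":[1,0,0],"turn":[0,0,0]}
  ]
}}

```text
time: 19.45
eef_pos: [0.465, -0.0995, 0.0368]
ee_rot: [-0.427, 0.564, 0.427, 0.564]
force: [-2.0, 1.2, 7.9]
opening: 0.0005
```

Emit:
{"fn": "move_arm", "kwargs": {
  "targets": [
    {"linear":[0.7,0,0],"turn":[0,0,0]},
    {"linear":[1,0,0],"turn":[0,0,0]},
    {"linear":[1,0,0],"turn":[0,0,0]}
  ]
}}

```text
time: 19.7
eef_pos: [0.465, -0.0995, 0.0358]
ee_rot: [-0.427, 0.564, 0.427, 0.564]
force: [-1.5, 0.7, 7.6]
opening: 0.0005
```

```bash
python3 look.py 15
```

```text
19.7 [-1.5  0.7  7.6] [ 0.465  -0.0995  0.0358] [ 0.14  0.48 -0.05]
```

View pics/scene15.png

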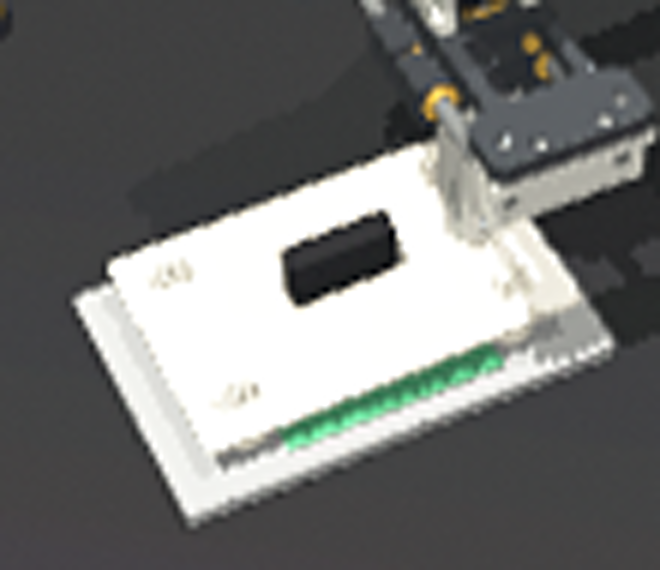

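Emit:
{"fn": "move_arm", "kwargs": {
  "targets": [
    {"linear":[0.7,0,0],"turn":[0,0,0]},
    {"linear":[1,0,0],"turn":[0,0,0]},
    {"linear":[1,0,0],"turn":[0,0,0]}
  ]
}}

```text
time: 20.05
eef_pos: [0.4649, -0.0995, 0.0348]
ee_rot: [-0.427, 0.564, 0.427, 0.564]
force: [-2.4, 0.9, 5.3]
opening: 0.0007
```

Emit:
{"fn": "move_arm", "kwargs": {
  "targets": [
    {"linear":[0.4,0,0],"turn":[0,0,0]},
    {"linear":[0.8,0,0],"turn":[0,0,0]},
    {"linear":[0.8,0,0],"turn":[0,0,0]}
  ]
}}

```text
time: 20.3
eef_pos: [0.4648, -0.0995, 0.0336]
ee_rot: [-0.427, 0.564, 0.427, 0.564]
force: [-0.5, -0.1, 0.3]
opening: -0.0
```

Emit:
{"fn": "move_arm", "kwargs": {
  "targets": [
    {"linear":[0.4,0,0],"turn":[0,0,0]},
    {"linear":[0.8,0,0],"turn":[0,0,0]},
    {"linear":[0.8,0,0],"turn":[0,0,0]}
  ]
}}

```text
time: 20.55
eef_pos: [0.4649, -0.0995, 0.033]
ee_rot: [-0.427, 0.564, 0.427, 0.564]
force: [-0.3, -0.3, 0.8]
opening: 0.0003
```

Emit:
{"fn": "move_arm", "kwargs": {
  "targets": [
    {"linear":[0.4,0,0],"turn":[0,0,0]},
    {"linear":[0.8,0,0],"turn":[0,0,0]},
    {"linear":[0.8,0,0],"turn":[0,0,0]}
  ]
}}

```text
time: 20.8
eef_pos: [0.465, -0.0995, 0.0329]
ee_rot: [-0.427, 0.564, 0.427, 0.564]
force: [-5.7, 1.7, 13.3]
opening: 0.0005
```

Emit:
{"fn": "move_arm", "kwargs": {
  "targets": [
    {"linear":[-4,0,0],"turn":[0,0,0]},
    {"linear":[-30,0,0],"turn":[0,0,0]},
    {"linear":[-70,0,0],"turn":[0,0,0]},
    {"linear":[-90,0,0],"turn":[0,0,0]},
    {"linear":[-90,-40,0],"turn":[0,0,0]},
    {"linear":[-90,-80,0],"turn":[0,0,0]},
    {"linear":[-90,-115,0],"turn":[0,0,0]},
    {"linear":[-90,-124,0],"turn":[0,0,0]},
    {"linear":[-90,-124,0],"turn":[0,0,0]}
  ]
}}

```text
time: 21.55
eef_pos: [0.5855, -0.1335, 0.1213]
ee_rot: [-0.427, 0.564, 0.427, 0.564]
force: [-0.5, -0.4, -0.4]
opening: 0.0005
```

```bash
python3 look.py 16; python3 - <<'E'
from go import *
print(delta([.5845,-.1331,.040],-.274+np.pi/2))
E
```

```text
21.55 [-0.5 -0.4 -0.4] [ 0.5855 -0.1335  0.1213] [ 0.05  0.05 -0.05]
(array([81.7, -1. , -0. ]), array([ 0.01,  0.  , -0.07]))
```

View pics/scene16.png

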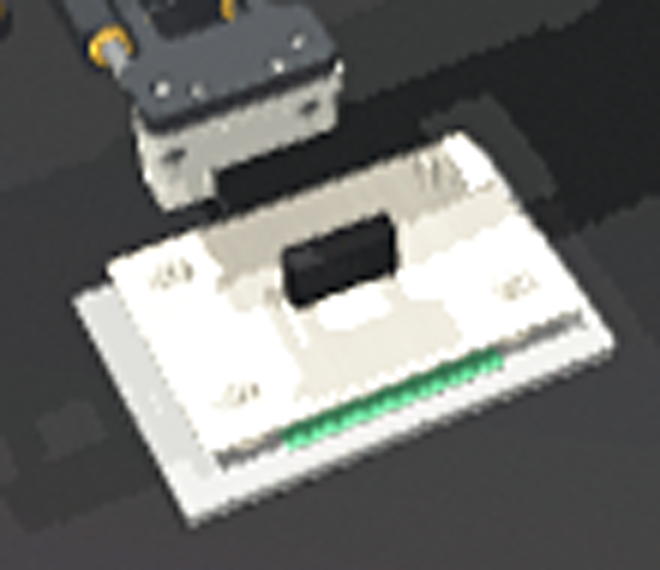

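Emit:
{"fn": "move_arm", "kwargs": {
  "targets": [
    {"linear":[30,0,0],"turn":[0,0,0]},
    {"linear":[60,0,0],"turn":[0,0,0]},
    {"linear":[75,0,0],"turn":[0,0,0]},
    {"linear":[82,0,0],"turn":[0,0,0]},
    {"linear":[82,0,0],"turn":[0,0,0]},
    {"linear":[82,0,0],"turn":[0,0,0]}
  ]
}}

```text
time: 22.15
eef_pos: [0.5843, -0.1331, 0.0414]
ee_rot: [-0.427, 0.563, 0.427, 0.564]
force: [-0.2, 0.1, 0.5]
opening: 0.0008
```

Emit:
{"fn": "move_arm", "kwargs": {
  "targets": [
    {"linear":[1.5,0,0],"turn":[0,0,0]},
    {"linear":[3,0,0],"turn":[0,0,0]},
    {"linear":[3,0,0],"turn":[0,0,0]}
  ]
}}

```text
time: 22.4
eef_pos: [0.5845, -0.1331, 0.0379]
ee_rot: [-0.427, 0.563, 0.427, 0.564]
force: [-0.4, -0.0, -0.0]
opening: 0.0004
```

Emit:
{"fn": "move_arm", "kwargs": {
  "targets": [
    {"linear":[1.5,0,0],"turn":[0,0,0]},
    {"linear":[3,0,0],"turn":[0,0,0]},
    {"linear":[3,0,0],"turn":[0,0,0]}
  ]
}}

```text
time: 22.65
eef_pos: [0.5842, -0.133, 0.034]
ee_rot: [-0.427, 0.564, 0.427, 0.564]
force: [0.6, 0.7, 0.7]
opening: 0.0003
```

Emit:
{"fn": "move_arm", "kwargs": {
  "targets": [
    {"linear":[0.5,0,0],"turn":[0,0,0]},
    {"linear":[1,0,0],"turn":[0,0,0]},
    {"linear":[1,0,0],"turn":[0,0,0]}
  ]
}}

```text
time: 22.9
eef_pos: [0.5843, -0.1331, 0.0332]
ee_rot: [-0.427, 0.564, 0.427, 0.564]
force: [0.4, -0.4, -0.4]
opening: 0.0007
```

Emit:
{"fn": "move_arm", "kwargs": {
  "targets": [
    {"linear":[0.5,0,0],"turn":[0,0,0]},
    {"linear":[1,0,0],"turn":[0,0,0]},
    {"linear":[1,0,0],"turn":[0,0,0]}
  ]
}}

```text
time: 23.15
eef_pos: [0.5844, -0.1331, 0.033]
ee_rot: [-0.427, 0.564, 0.427, 0.564]
force: [-3.2, 1.5, 7.2]
opening: 0.0006
```

Emit:
{"fn": "move_arm", "kwargs": {
  "targets": [
    {"linear":[0.5,0,0],"turn":[0,0,0]},
    {"linear":[1,0,0],"turn":[0,0,0]},
    {"linear":[1,0,0],"turn":[0,0,0]}
  ]
}}

```text
time: 23.4
eef_pos: [0.5845, -0.1331, 0.0328]
ee_rot: [-0.427, 0.563, 0.427, 0.564]
force: [-8.8, 1.8, 17.1]
opening: 0.0007
```

Emit:
{"fn": "move_arm", "kwargs": {
  "targets": [
    {"linear":[-4,0,0],"turn":[0,0,0]},
    {"linear":[-30,0,0],"turn":[0,0,0]},
    {"linear":[-70,0,0],"turn":[0,0,0]},
    {"linear":[-110,0,0],"turn":[0,0,0]},
    {"linear":[-140,0,0],"turn":[0,0,0]},
    {"linear":[-140,40,40],"turn":[0,0,0]},
    {"linear":[-140,60,75],"turn":[0,0,0]},
    {"linear":[-140,80,110],"turn":[0,0,0]},
    {"linear":[-140,100,145],"turn":[0,0,0]},
    {"linear":[-140,120,180],"turn":[0,0,0]},
    {"linear":[-140,120,215],"turn":[0,0,0]},
    {"linear":[-140,120,250],"turn":[0,0,0]},
    {"linear":[-140,120,280],"turn":[0,0,0]},
    {"linear":[-140,120,280],"turn":[0,0,0]},
    {"linear":[-140,120,280],"turn":[0,0,0]}
  ]
}}

```text
time: 24.65
eef_pos: [0.5444, 0.1701, 0.1709]
ee_rot: [-0.428, 0.563, 0.428, 0.563]
force: [0.6, -0.1, -0.6]
opening: 0.0004
```

```bash
python3 look.py 17; python3 - <<'E'
import cv2,numpy as np
a=cv2.imread("pics/scene17.png");b=cv2.imread("pics/top17.png")
print(a.shape,b.shape)
E
```

```text
24.65 [ 0.6 -0.1 -0.6] [0.5444 0.1701 0.1709] [0.   0.01 0.  ]
(570, 660, 3) (534, 438, 3)
```

View pics/scene17.png

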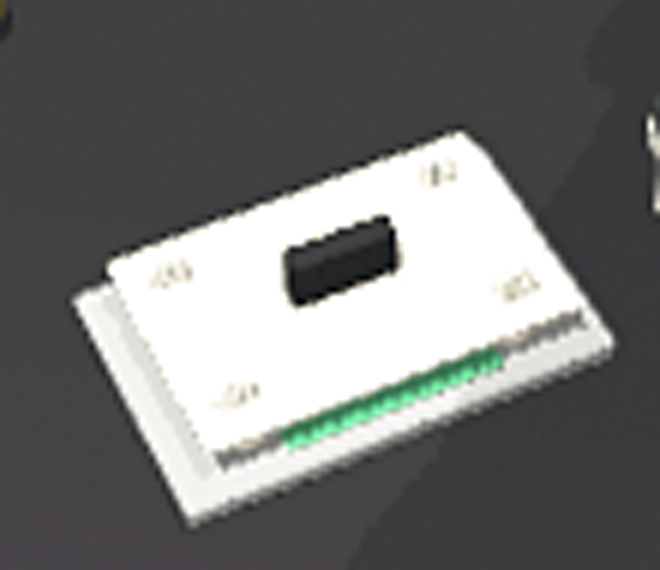

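View pics/top17.png

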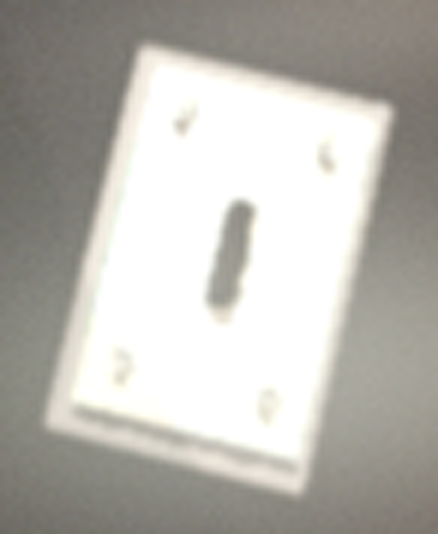

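View pics/scene17f.png

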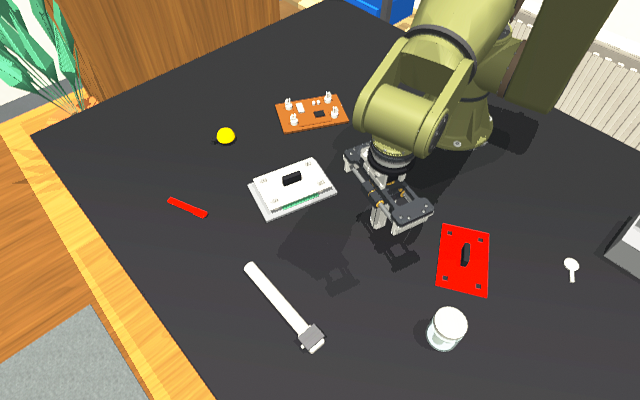

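```bash
python3 - <<'E'
from tilt import *
ov("pics/scene17f.png","scene",(235,135,345,230),[("c",(.5248,-.1163,-.274),.029)],6,"pics/ov17.png")
f=lambda x,y:(235+(x+.5)/6-.5,135+(y+.5)/6-.5)
tilt([f(108,265),f(213,455),f(584,311),f(465,134)])
E
```

```text
c [ 0.5235 -0.1148  0.0291] roll/pitch [-0.041 -0.014] res [ 0.14 -0.15 -0.08  0.14 -0.21 -0.14 -0.05  0.12] tot 0.043
1 1 underside z mm 28.5
1 -1 underside z mm 31.4
-1 1 underside z mm 26.7
-1 -1 underside z mm 29.7
```

View pics/ov17.png

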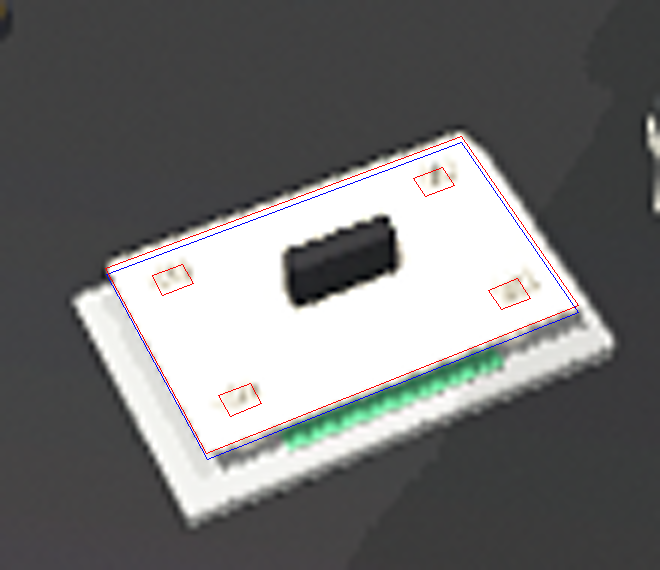

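```bash
python3 - <<'E'
from go import *
print(delta([.5799,-.1494,.1],-.274+np.pi/2),delta([.4605,-.1159,.1],-.274+np.pi/2))
E
```

```text
(array([  71.2, -120.2, -296.2]), array([-0.01, -0.02, -0.02])) (array([  71.2,    3.8, -296.3]), array([-0.01, -0.02, -0.02]))
```

Emit:
{"fn": "move_arm", "kwargs": {
  "targets": [
    {"linear":[0,3.8,-40],"turn":[0,0,0]},
    {"linear":[0,3.8,-80],"turn":[0,0,0]},
    {"linear":[0,3.8,-120],"turn":[0,0,0]},
    {"linear":[0,3.8,-160],"turn":[0,0,0]},
    {"linear":[0,3.8,-200],"turn":[0,0,0]},
    {"linear":[0,3.8,-240],"turn":[0,0,0]},
    {"linear":[0,3.8,-275],"turn":[0,0,0]},
    {"linear":[0,3.8,-296],"turn":[0,0,0]},
    {"linear":[0,3.8,-296],"turn":[0,0,0]},
    {"linear":[0,3.8,-296],"turn":[0,0,0]},
    {"linear":[40,3.8,-296],"turn":[0,0,0]},
    {"linear":[80,3.8,-296],"turn":[0,0,0]},
    {"linear":[115,3.8,-296],"turn":[0,0,0]},
    {"linear":[130,3.8,-296],"turn":[0,0,0]},
    {"linear":[130,3.8,-296],"turn":[0,0,0]},
    {"linear":[130,3.8,-296],"turn":[0,0,0]}
  ]
}}

```text
time: 26.08
eef_pos: [0.4608, -0.1145, 0.0414]
ee_rot: [-0.427, 0.564, 0.427, 0.563]
force: [0.7, 0.6, -0.3]
opening: 0.0005
```

```bash
python3 - <<'E'
from go import *
print(delta([.4605,-.1159,.036],-.274+np.pi/2))
E
```

```text
(array([ 5.4, -0.1, -1.5]), array([ 0.03,  0.01, -0.05]))
```

Emit:
{"fn": "move_arm", "kwargs": {
  "targets": [
    {"linear":[2,0,0],"turn":[0,0,0]},
    {"linear":[4,0,0],"turn":[0,0,0]},
    {"linear":[5,0,0],"turn":[0,0,0]},
    {"linear":[5,0,0],"turn":[0,0,0]}
  ]
}}

```text
time: 26.42
eef_pos: [0.4611, -0.115, 0.0368]
ee_rot: [-0.427, 0.563, 0.427, 0.564]
force: [0.6, -0.3, -0.1]
opening: 0.0004
```

Emit:
{"fn": "move_arm", "kwargs": {
  "targets": [
    {"linear":[0.5,0,0],"turn":[0,0,0]},
    {"linear":[1,0,0],"turn":[0,0,0]},
    {"linear":[1,0,0],"turn":[0,0,0]}
  ]
}}

```text
time: 26.67
eef_pos: [0.4608, -0.115, 0.0353]
ee_rot: [-0.427, 0.564, 0.427, 0.564]
force: [-0.3, 0.8, -0.1]
opening: 0.0006
```

Emit:
{"fn": "move_arm", "kwargs": {
  "targets": [
    {"linear":[0.5,0,0],"turn":[0,0,0]},
    {"linear":[1,0,0],"turn":[0,0,0]},
    {"linear":[1,0,0],"turn":[0,0,0]}
  ]
}}

```text
time: 26.92
eef_pos: [0.4608, -0.1149, 0.0341]
ee_rot: [-0.427, 0.564, 0.427, 0.564]
force: [-0.2, 0.6, -0.1]
opening: 0.0003
```

No contact at 34.1 mm, so this side isn't high. Confirming contact.

Emit:
{"fn": "move_arm", "kwargs": {
  "targets": [
    {"linear":[0.5,0,0],"turn":[0,0,0]},
    {"linear":[1,0,0],"turn":[0,0,0]},
    {"linear":[1,0,0],"turn":[0,0,0]}
  ]
}}

```text
time: 27.17
eef_pos: [0.4608, -0.115, 0.0331]
ee_rot: [-0.427, 0.564, 0.427, 0.564]
force: [0.3, 0.5, 0.0]
opening: 0.0005
```

Emit:
{"fn": "move_arm", "kwargs": {
  "targets": [
    {"linear":[0.5,0,0],"turn":[0,0,0]},
    {"linear":[1,0,0],"turn":[0,0,0]},
    {"linear":[1,0,0],"turn":[0,0,0]}
  ]
}}

```text
time: 27.42
eef_pos: [0.4609, -0.115, 0.0329]
ee_rot: [-0.427, 0.564, 0.427, 0.564]
force: [-4.4, 0.6, 10.8]
opening: 0.0003
```

Emit:
{"fn": "move_arm", "kwargs": {
  "targets": [
    {"linear":[-4,0,0],"turn":[0,0,0]},
    {"linear":[-35,0,0],"turn":[0,0,0]},
    {"linear":[-70,0,0],"turn":[0,0,0]},
    {"linear":[-70,-40,0],"turn":[0,0,0]},
    {"linear":[-70,-80,0],"turn":[0,0,0]},
    {"linear":[-70,-115,0],"turn":[0,0,0]},
    {"linear":[-70,-124,0],"turn":[0,0,0]},
    {"linear":[-70,-124,0],"turn":[0,0,0]},
    {"linear":[-40,-124,0],"turn":[0,0,0]},
    {"linear":[-15,-124,0],"turn":[0,0,0]},
    {"linear":[-5,-124,0],"turn":[0,0,0]},
    {"linear":[-4,-124,0],"turn":[0,0,0]},
    {"linear":[-3.5,-124,0],"turn":[0,0,0]},
    {"linear":[-3.5,-124,0],"turn":[0,0,0]}
  ]
}}

```text
time: 28.58
eef_pos: [0.5806, -0.1487, 0.0373]
ee_rot: [-0.428, 0.563, 0.427, 0.564]
force: [0.3, -0.7, -0.4]
opening: 0.0003
```

Emit:
{"fn": "move_arm", "kwargs": {
  "targets": [
    {"linear":[0.5,0,0],"turn":[0,0,0]},
    {"linear":[1,0,0],"turn":[0,0,0]},
    {"linear":[1,0,0],"turn":[0,0,0]}
  ]
}}

```text
time: 28.83
eef_pos: [0.5804, -0.1486, 0.0354]
ee_rot: [-0.427, 0.563, 0.427, 0.564]
force: [-0.2, 0.0, -0.2]
opening: 0.0003
```

Emit:
{"fn": "move_arm", "kwargs": {
  "targets": [
    {"linear":[0.7,0,0],"turn":[0,0,0]},
    {"linear":[1.3,0,0],"turn":[0,0,0]},
    {"linear":[1.3,0,0],"turn":[0,0,0]}
  ]
}}

```text
time: 29.08
eef_pos: [0.5801, -0.1485, 0.0334]
ee_rot: [-0.427, 0.564, 0.427, 0.564]
force: [-0.9, 0.4, -0.4]
opening: 0.0007
```

Emit:
{"fn": "move_arm", "kwargs": {
  "targets": [
    {"linear":[0.5,0,0],"turn":[0,0,0]},
    {"linear":[1,0,0],"turn":[0,0,0]},
    {"linear":[1,0,0],"turn":[0,0,0]}
  ]
}}

```text
time: 29.33
eef_pos: [0.5803, -0.1485, 0.033]
ee_rot: [-0.427, 0.564, 0.427, 0.564]
force: [-2.3, 0.8, 6.6]
opening: 0.0006
```

Emit:
{"fn": "move_arm", "kwargs": {
  "targets": [
    {"linear":[0.5,0,0],"turn":[0,0,0]},
    {"linear":[1,0,0],"turn":[0,0,0]},
    {"linear":[1,0,0],"turn":[0,0,0]}
  ]
}}

```text
time: 29.58
eef_pos: [0.5803, -0.1486, 0.0329]
ee_rot: [-0.427, 0.563, 0.427, 0.564]
force: [-8.0, 1.2, 15.9]
opening: 0.0002
```

Emit:
{"fn": "move_arm", "kwargs": {
  "targets": [
    {"linear":[-4,0,0],"turn":[0,0,0]},
    {"linear":[-30,0,0],"turn":[0,0,0]},
    {"linear":[-70,0,0],"turn":[0,0,0]},
    {"linear":[-110,0,0],"turn":[0,0,0]},
    {"linear":[-140,0,0],"turn":[0,0,0]},
    {"linear":[-140,40,40],"turn":[0,0,0]},
    {"linear":[-140,60,75],"turn":[0,0,0]},
    {"linear":[-140,80,110],"turn":[0,0,0]},
    {"linear":[-140,100,145],"turn":[0,0,0]},
    {"linear":[-140,120,180],"turn":[0,0,0]},
    {"linear":[-140,120,215],"turn":[0,0,0]},
    {"linear":[-140,120,250],"turn":[0,0,0]},
    {"linear":[-140,120,280],"turn":[0,0,0]},
    {"linear":[-140,120,280],"turn":[0,0,0]},
    {"linear":[-140,120,280],"turn":[0,0,0]},
    {"linear":[-140,120,280],"turn":[0,0,0]}
  ]
}}

```text
time: 30.92
eef_pos: [0.5402, 0.1531, 0.1713]
ee_rot: [-0.427, 0.564, 0.427, 0.563]
force: [0.2, 0.2, -0.1]
opening: 0.0006
```

```bash
python3 look.py 18
```

```text
30.9167 [ 0.2  0.2 -0.1] [0.5402 0.1531 0.1713] [-0.01  0.03  0.01]
```

View pics/scene18.png

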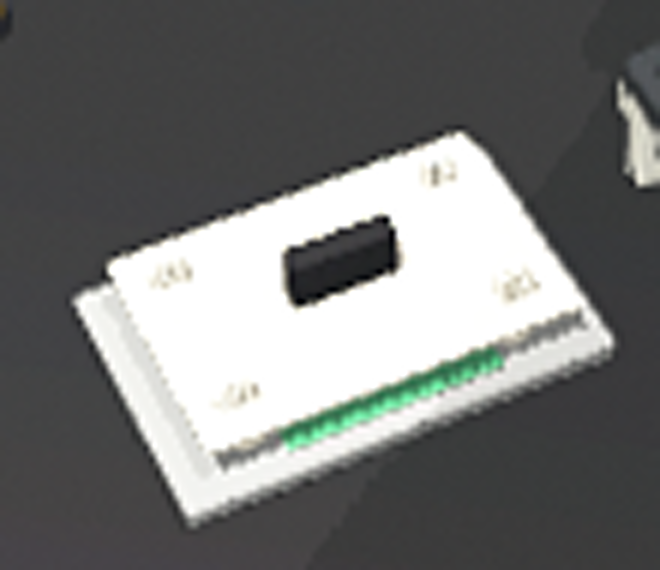

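The plate is level, with all four standoffs through their holes near (170,272), (238,395), (437,172) and (517,286). The gripper is clear of everything.

```bash
python3 -c "
from cell import arm
print(arm.sign_off())"
```

```text
the job is handed in; nothing more can be done
None
```

The cover plate is on the grey charger base, right way up, with all four standoffs through its holes. By feel all four hooks have clicked and the plate is fully home. I left the red cover, the brown base and the bystanders alone, then handed the job in at about 31 s with the gripper well clear.

- **How it went:** I gripped the black bar, laid the plate loosely on the hooks, and pressed the +x end and then the -x end with shut fingertips.
- **Seating check:** I pressed again at three points and once more at the -x end's middle as it clicked home. The plate met rigid stops at the same top height, 32.9–33.0 mm, at all four, which puts the seats about 29 mm above the worktop. I did not press the +y side separately; its height follows from the plate being flat.
- **Over 25 N once:** while seating the +x end I stacked steps too quickly and the force reached 26.1 N, slightly above your limit. I backed off at once; it stayed under the 30 N breaking point.
- **Leaning plate:** the first press at the +x end put one corner down before the other. The plate leaned about 0.17 rad, under the 0.2 limit, until I pressed beside the other standoff.
- **Disagreement:** the picture-based estimate of the seated plate still showed a lean of about 0.04 rad. The press heights did not, and I trusted those.

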